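Close the frying-oil filter and tighten its ratchet knob until it clicks

ROBOT

A 6-joint arm with a two-finger parallel gripper is mounted at the origin on the work surface. World frame = base frame: x ahead of the robot, y to its left, z up, the work surface at z = 0. Lengths are in mm, angles in rad, forces in N, time in s.
With the tool pointing down it reaches from about 350 to 975 mm from the base axis. Payload 7.1 kg.
Tool frame: the origin (TCP) lies between the finger pads; the fingertips stand 14 mm ahead of it and the grasp point (between the pads) lies 5 mm behind it; z points along the fingers, y is the direction in which the jaws open and shut (so a half turn about z gives the same grasp; the last joint's range is limited). The gripper opens to 88 mm and grips with 3 to 60 N. Pads are 20 mm wide; open, the fingers measure 115 mm over their backs; the gripper's body (75 mm by 178 mm) begins 61 mm behind the grasp point.
Start: joints at [-1.204, 0.423, 1.63, -0, 1.089, -0.019], TCP at [235.204, -579.037, 199.675] pointing down, gripper open.
Joint ranges: [-3, 3], [-0.9, 2.11], [0.09, 2.58], [-1.31, 4.45], [0.11, 2.69], [-2.54, 2.54]. Speed limits (rad/s): [2.39, 2.39, 3.01, 3.14, 3.14, 3.14].

INTERFACE

Orientations are given as a rotation vector (axis times angle).
In Python, from workcell import get_obs, get_image, calibration, close_job, regions_of, place_of gives the robot as it stands.
- The arm moves only by the tool move_arm, never from a script. Its argument "deltas" is a list of rows, each a list of 5 numbers: the closure in counts, from 0 (fully open) to 255 (shut), then the shift along the tool's x, y, z in m, then the turn about the tool's z in rad. In form: [[grip, x, y, z, roll], ...]. A call has 1 to 5 rows; each row is the pose to reach, as a shift and turn from the pose commanded when the call began, along the tool's axes at that moment; what a row does not reach only later rows make up. A row lasts 1/12 s, in which the tool goes at most 41.7 mm and 7.16 degrees, less where a joint would pass 70% of its speed; a pose out of reach is approached as far as the arm can. A call with a gripper value outside its range is refused whole. The fingers move at their own pace and stop on an object; the grip force is fixed at half the most. Time passes only in rows, so rows that repeat a pose let the fingers close. It gives the time, the measured TCP pose, the force and the opening at its end, in the units of the state.
- get_obs(): the state, without advancing time (a new reading comes with each control period).
- get_image(name): name is "scene" or "top" or "wrist"; returns the picture (480x640x3 uint8, blue, green, red); there is no depth.
- calibration(name): a dict with "intrinsics" (3x3 intrinsics, pixels), "distortion" ([k1, k2, p1, p2, k3] as OpenCV has them; the pictures are not rectified), "world_to_cam" (4x4, takes a point from world to camera coordinates); the wrist camera has in their place "hand_eye" (4x4, takes a point from camera to tool coordinates, whose origin is the TCP and whose axes are the flange's). Camera axes: x right, y down, z forward; pixel columns grow to the right and rows downward; lengths in mm; the calibration is good to about 2 mm. A picture is of the moment at which its call begins: read the wrist's pose just before it. calibration takes no time and is no camera call.
- close_job(): hands the job in, once; it reports no verdict.
Trained networks look in the newest picture that a camera, given by its name, has taken for a name from the list of things; names that differ only in an ending like _2 or _b are one class to them, and where a whole thing is asked for, a point or a joint stands for the part that bears it (a point fixed in the world has none). Each returns a list of dicts, best first, with "conf" (0 to 1); they miss things now and then, are a little off and sometimes report something else, mostly with a low value. They report only what shows in the picture. A call takes as long as a camera call. They do not tell look-alikes from the thing itself.
- regions_of(camera, name): "region" (480x640 bool, what is visible of it).
- place_of(camera, name): "location" ([x, y, z] in mm, in world coordinates, good to about 4 mm: a listed point, or the origin of a listed thing).
The state is a dict: "t": time; "qpos": joint angles; "qvel": joint speeds; "joint_torque": joint torques, N m; "ee_pos": TCP position; "orientation": TCP orientation; "ft_force": force on the tool from outside, world axes, zero at the start; "moment": the same for the moment, N m; "width": finger opening in mm.
Only numpy, scipy, OpenCV 4.12 (cv2) and the standard library are available. Lean on these libraries where they do the work, as an engineer would, in place of code of your own. Each camera call takes 0.05 s, during which the arm holds its last target.

TASK

Close up the frying-oil filter: set its loose lid squarely into the mouth of the filter housing, laying it down gently on the rubber gasket, and swing the clamp arm over it, fully home against its stop. Then turn the ratchet knob clockwise, in as many grips as it takes, until you feel it slip and click at its set torque; one click is enough, three at most. Let go and leave it tight, and do not disturb the bowl, the shaker or the turner.

Things in the scene. Friction and masses are not known exactly. Their poses are not given: they have to be found in the camera images.
- pot_seat (a point): Filter housing: round steel pot 120 mm across, bolted to the bench, hinge post and headed catch stud on opposite sides, open mouth 101 mm wide. Point: centre of the top face of the rubber gasket ring round the mouth, 115 mm above the bench; z up, x points from the hinge post to the catch stud. The lid has about 2 mm sideways play in the mouth.
- lid_grip (a point): Loose steel lid (0.4-0.65 kg), right way up on a shallow tray: flange 124 mm across, 8 mm thick; spigot below it 96 mm across, 12 mm deep, chamfered; round boss on top 34 mm across, 34 mm high, to hold it by. Point: on its axis, 17 mm above the flange's top, 17 mm below the boss's top; z up. Seated on the gasket it is 25 mm above pot_seat.
- lid: The same lid; origin at the centre of the spigot's underside, 37 mm below lid_grip. Seated on the gasket it is 12 mm below pot_seat, when clamped 1 to 2 mm lower. Tray rim 16 mm high.
- yoke (a joint): Clamp arm's angle about its hinge post (rad): 0 = fully home over the housing, against its stop. Starts open by 1.3 to 1.65; closes clockwise seen from above. It moves stiffly (0.15 N m) and stays where it is left.
- clamp_hinge (a point): Point on the vertical axis of the clamp arm's hinge post, level with clamp_grip; x points along the arm.
- clamp_grip (a point): Upright steel grip pin at the clamp arm's outer end, 193 mm from the hinge axis: round, 16 mm thick, 46 mm tall. Point: on its axis, 24 mm above the arm's top face, 22 mm below its tip, 227 mm above the bench. Arm: level steel bar 24 mm wide, 18 mm thick. When home, the catch stud stands 29 mm inwards of the pin, its head (26 mm wide) 13 mm below this point.
- knob_grip (a point): Black ratchet knob on the clamp screw, 82 mm from the hinge axis: hub 49 mm wide, 15 high; upright wing on it 60 long, 14 thick, 36 high. Point: on the axis, 19 mm above the hub, 17 mm below the wing's top; x along the wing. Clockwise it sinks 2.5 mm a rad, drag 0.2 N m; tight, it slips and clicks near 0.4 N m, every 24 degrees. White lines on hub (knob_c2) and collar (spindle_c2) part as it slips.
- foot: Round pressure foot at the lower end of the clamp screw, 24 mm across, which bears on the lid's boss; origin at the centre of its underside. It does not turn; it starts 2 to 4 mm higher than the boss of the seated lid. The gasket under the lid yields about 1 mm per 45 N; at the set torque the foot presses with about 80 N.
- bowl: Bystander: steel bowl, 124 mm across, 48 mm high; origin under its centre.
- shaker: Bystander: clear seasoning shaker with a steel cap, 52 mm across, 105 mm high; origin under its centre.
- turner: Bystander: turner with a wooden handle, 260 mm long, lying on the bench along its x; origin under its middle.
Things that resemble listed ones, but are neither listed nor needed, are in the scene too. Leave any yellow look-alike of the lid alone.

How it is judged (in metres and radians):
On the way, in this order (a step that is already met when the one before it is completed fails the run):
1. the lid lies squarely in the mouth of the housing, on the gasket, with the clamp arm still open (horizontal distance between lid and pot_seat below 0.004 m and z of lid in the frame of pot_seat below -0.0105 m and angle between lid's own z axis and vertical below 0.04 rad and value of joint yoke above 0.5 rad), for 0.2 s.
2. the clamp arm is swung fully home over the lid (value of joint yoke below 0.04 rad), for 0.2 s.
3. the knob is turned until the ratchet has slipped past its first click, with the foot pressing hard on the lid (distance between knob_c2 and spindle_c2 above 0.0122 m and contact force between foot and lid above 40 N).
At the end, for the whole second after the job is handed in: The lid sits squarely in the mouth (within 4 mm and 0.04 rad), the arm is home (within 0.05 rad), the foot presses the lid with over 40 N, the ratchet has clicked at least once (white lines over 12 mm apart) and at most three times; all at rest and let go (all of step 3 and value of joint yoke below 0.05 rad and horizontal distance between lid and pot_seat below 0.004 m and angle between lid's own z axis and vertical below 0.04 rad and linear speed of lid below 0.02 m/s); the robot touches nothing.
It fails at once if the ratchet is run on to a fourth click (distance between knob_c2 and spindle_c2 above 0.0329 m).
It fails at once if the lid is pressed onto the gasket by hand with more than 35 N (contact force between lid and pot above 35 N and contact force between foot and lid below 1 N).
It fails at once if the bowl, shaker or turner is moved by more than 30 mm or the shaker tipped (distance of any of bowl, shaker, turner from where it was at the start of the episode above 0.03 m or angle between shaker's own z axis and vertical above 0.5 rad).
It also fails if it takes over 72 s, if anything falls off the work surface, if the arm or the gripper's body presses on something with over 40 N, if the wrist force passes 120 N, or if a joint passes its speed limit or range.

## Working session

There is one attempt and no reset: what is moved stays moved. The work goes in short steps, Python scripts to look and compute and a tool call to move; the robot and the scene stay as the last step left them, time stands still between calls to the robot, and variables do not carry over. Pictures are saved under pics/ and viewed, and the job is handed in when it is done.

Besides the shell and the picture viewer there is one more tool, called as name(argument=value, ...), one argument or row to a line, values as JSON. move_arm: Moves the arm, as the interface text tells. Its arguments: {"type":"object","properties":{"deltas":{"type":"array","items":{"type":"array","items":{"type":"number"}}}},"required":["deltas"]}

```bash
mkdir -p pics; ls; python3 - <<'E'
from workcell import *
import cv2,json
o=get_obs();print({k:(v if isinstance(v,(int,float)) else [round(float(x),3) for x in v]) for k,v in o.items()})
for c in ["scene","top","wrist"]:
    im=get_image(c);cv2.imwrite(f"pics/{c}0.png",im)
    k=calibration(c);print(c,{a:__import__('numpy').round(b,3).tolist() for a,b in k.items()})
    for n in ["pot_seat","lid_grip","clamp_hinge","clamp_grip","knob_grip","foot","bowl","shaker","turner"]:
        try: r=place_of(c,n)
        except Exception as e: print(n,e);continue
        print(c,n,[(round(d["conf"],2),[round(float(x)) for x in d["location"]]) for d in r[:3]])
print(get_obs()["t"])
E
```

```text
pics
{'t': 0.0, 'qpos': [-1.204, 0.424, 1.631, -0.0, 1.089, -0.019], 'qvel': [0.001, 0.001, 0.0, -0.0, -0.001, 0.001], 'joint_torque': [0.002, -54.461, -27.366, 0.065, 0.023, -0.0], 'ee_pos': [234.972, -578.48, 198.893], 'orientation': [-3.082, -0.602, 0.0], 'ft_force': [-0.66, 0.378, -0.495], 'moment': [0.029, -0.032, 0.018], 'width': 87.89490476013593}
scene {'intrinsics': [[541.796, 0.0, 324.867], [0.0, 541.796, 241.167], [0.0, 0.0, 1.0]], 'distortion': [0.021, 0.0, 0.0, 0.0, 0.0], 'world_to_cam': [[0.784, 0.621, 0.007, -431.698], [0.527, -0.659, -0.537, -214.279], [-0.328, 0.425, -0.844, 1587.889], [0.0, 0.0, 0.0, 1.0]]}
scene pot_seat [(0.85, [560, 93, 116])]
scene lid_grip [(0.93, [751, -299, 38]), (0.91, [549, -331, 43]), (0.88, [370, -149, 44])]
scene clamp_hinge [(0.67, [473, 104, 225]), (0.39, [559, 94, 117])]
scene clamp_grip [(0.72, [507, 300, 227])]
scene knob_grip [(0.8, [486, 186, 252]), (0.2, [475, 105, 227])]
scene foot [(0.84, [489, 187, 162])]
scene bowl [(0.78, [712, 351, 0]), (0.61, [700, -136, -1])]
scene shaker [(0.65, [698, -136, 0]), (0.55, [548, -333, 39])]

[... 450 characters left out ...]
3]), (0.67, [507, 294, 224])]
top clamp_grip [(0.62, [477, 109, 225])]
top knob_grip [(0.71, [488, 184, 252]), (0.56, [506, 296, 226])]
top foot [(0.6, [488, 187, 158])]
top bowl [(0.87, [719, 348, -3])]
top shaker [(0.7, [699, -136, -1])]
top turner [(0.86, [746, 92, 1])]
wrist {'intrinsics': [[345.044, 0.0, 318.264], [0.0, 345.044, 238.176], [0.0, 0.0, 1.0]], 'distortion': [0.019, 0.0, 0.0, 0.0, 0.0], 'hand_eye': [[-0.001, -0.968, -0.252, 68.297], [1.0, -0.001, 0.001, 0.095], [-0.002, -0.252, 0.968, -184.914], [0.0, 0.0, 0.0, 1.0]]}
wrist pot_seat []
wrist lid_grip []
wrist clamp_hinge []
wrist clamp_grip []
wrist knob_grip []
wrist foot []
wrist bowl []
wrist shaker []
wrist turner []
1.5
```

View pics/scene0.png

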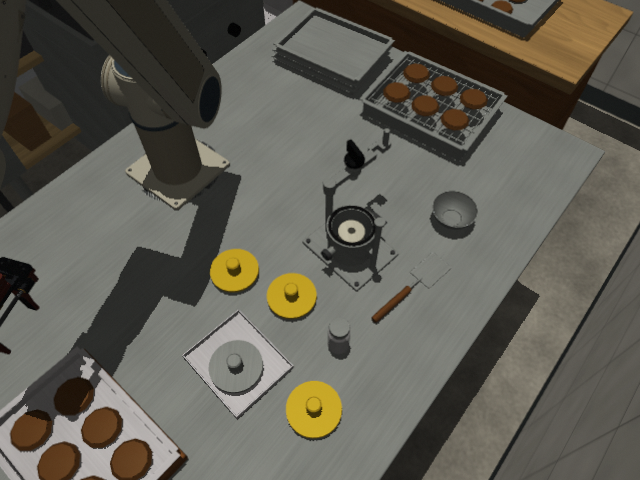

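View pics/top0.png

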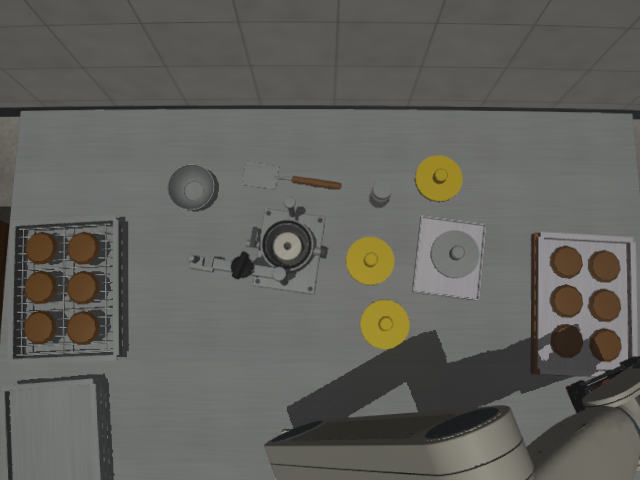

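```bash
cat > h.py <<'E'
from workcell import *
import numpy as np, cv2
from scipy.spatial.transform import Rotation as Ro
def R_yaw(y):  # tool down, tool y axis at world angle y (deg)
    a=np.radians(y); yv=np.array([np.cos(a),np.sin(a),0]); z=np.array([0,0,-1.])
    return np.c_[np.cross(yv,z),yv,z]
def pose():
    P=[];
    o=get_obs(); return np.array(o["ee_pos"]),Ro.from_rotvec(o["orientation"]).as_matrix(),o
def delta(x,y,z,yaw=None):
    p,R,o=pose(); d=R.T@(np.array([x,y,z])-p)
    cy=np.degrees(np.arctan2(R[1,1],R[0,1]))
    r=0 if yaw is None else -(((yaw-cy)+180)%360-180)
    print("t %.2f pos"%o["t"],p.round(1),"yaw %.2f"%cy,"tilt %.4f"%np.arccos(-R[2,2]),"F",np.round(o["ft_force"],1),"M",np.round(o["moment"],2),"w %.1f"%o["width"])
    print("  delta m",(d/1000).round(4),"roll rad %.3f (%.1f deg)"%(np.radians(r),r),"rows>=",max(np.linalg.norm(d)/41.7,abs(r)/7.16).round(1))
def cam_wrist(): # returns K,dist,world_to_cam for current pose
    p,R,o=pose(); c=calibration("wrist"); T=np.eye(4);T[:3,:3]=R;T[:3,3]=p
    return np.array(c["intrinsics"]),np.array(c["distortion"]),np.linalg.inv(T@np.array(c["hand_eye"]))
def cam(n):
    c=calibration(n); return np.array(c["intrinsics"]),np.array(c["distortion"]),np.array(c["world_to_cam"])
def on_plane(uv,C,z):
    K,D,W=C; u=cv2.undistortPoints(np.array(uv,float).reshape(-1,1,2),K,D)[:,0]
    M=np.linalg.inv(W); d=np.c_[u,np.ones(len(u))]@M[:3,:3].T; o=M[:3,3]
    s=(z-o[2])/d[:,2]; return o+d*s[:,None]
def proj(X,C):
    K,D,W=C; X=np.atleast_2d(X).astype(float)
    return cv2.projectPoints(X,cv2.Rodrigues(W[:3,:3])[0],W[:3,3],K,D)[0][:,0]
def circ_fit(P):
    A=np.c_[2*P[:,:2],np.ones(len(P))]; b=(P[:,:2]**2).sum(1); s=np.linalg.lstsq(A,b,rcond=None)[0]
    return s[:2],np.sqrt(s[2]+s[:2]@s[:2])
def look(tag):
    C=cam_wrist(); im=get_image("wrist"); cv2.imwrite(f"pics/{tag}.png",im); return im,C
E
python3 -c "
from h import *
for _ in range(3): print(pose()[0])
delta(560,93,340,70)"
```

```text
[ 235.211274   -579.03331802  199.67415447]
[ 235.211274   -579.03331802  199.67415447]
[ 235.211274   -579.03331802  199.67415447]
t 1.50 pos [ 235.2 -579.   199.7] yaw -67.90 tilt 0.0000 F [ 0.3  0.6 -0.2] M [ 0.   -0.   -0.01] w 87.6
  delta m [ 0.5538 -0.5004 -0.1403] roll rad -2.407 (-137.9 deg) rows>= 19.3
```

move_arm(
  deltas=[
    [0,0.554,-0.5,-0.14,-2.407],
    [0,0.554,-0.5,-0.14,-2.407],
    [0,0.554,-0.5,-0.14,-2.407],
    [0,0.554,-0.5,-0.14,-2.407],
    [0,0.554,-0.5,-0.14,-2.407],
  ],
)

```text
t: 1.92
ee_pos: [324.8, -393.0, 238.4]
orientation: [2.745, 1.529, 0.0]
ft_force: [0.2, -0.1, -0.0]
width: 88.1
```

```bash
python3 -c "
from h import *
delta(560,93,340,70)"
```

```text
t 1.92 pos [ 324.8 -393.   238.4] yaw -31.77 tilt 0.0002 F [ 0.2 -0.1 -0. ] M [ 0.01 -0.09 -0.  ] w 88.1
  delta m [ 0.5371 -0.0559 -0.1015] roll rad -1.776 (-101.8 deg) rows>= 14.2
```

```bash
cat >> h.py <<'E'
def plan(x,y,z,yaw):
    "sequence of 5-row calls, assuming each row moves 41.7mm & 7.16deg toward the target"
    p,R,o=pose(); cy=np.degrees(np.arctan2(R[1,1],R[0,1])); tgt=np.array([x,y,z],float)
    delta(x,y,z,yaw)
    for k in range(12):
        d=tgt-p; dy=((yaw-cy)+180)%360-180
        if np.linalg.norm(d)<.3 and abs(dy)<.2: break
        f=min(1,208/max(np.linalg.norm(d),1e-9)); g=min(1,35.5/max(abs(dy),1e-9)); 
        n=int(np.ceil(max(np.linalg.norm(d*f)/41.6,abs(dy*g)/7.15)-1e-6))
        tl=np.round(R_yaw(cy).T@(d*f)/1000,3 if f<1 else 4); rr=round(float(-np.radians(dy*g)),3)
        print("call",k,"rows",n,tl.tolist(),rr)
        p=p+R_yaw(cy)@(tl*1000); cy=cy-np.degrees(rr)
E
python3 -c "
from h import *
plan(560,93,340,70)"
```

```text
t 1.92 pos [ 324.8 -393.   238.4] yaw -31.77 tilt 0.0002 F [ 0.2 -0.1 -0. ] M [ 0.01 -0.09 -0.  ] w 88.1
  delta m [ 0.5371 -0.0559 -0.1015] roll rad -1.776 (-101.8 deg) rows>= 14.2
call 0 rows 5 [0.203, -0.021, -0.038] -0.62
call 1 rows 5 [0.178, 0.101, -0.039] -0.62
call 2 rows 5 [0.0554, 0.119, -0.0246] -0.536
```

move_arm(
  deltas=[
    [0,0.203,-0.021,-0.038,-0.62],
    [0,0.203,-0.021,-0.038,-0.62],
    [0,0.203,-0.021,-0.038,-0.62],
    [0,0.203,-0.021,-0.038,-0.62],
    [0,0.203,-0.021,-0.038,-0.62],
  ],
)

```text
t: 2.33
ee_pos: [414.9, -209.7, 276.8]
orientation: [2.146, 2.293, 0.0]
ft_force: [-0.1, -0.6, -0.6]
width: 87.9
```

move_arm(
  deltas=[
    [0,0.178,0.101,-0.039,-0.62],
    [0,0.178,0.101,-0.039,-0.62],
    [0,0.178,0.101,-0.039,-0.62],
    [0,0.178,0.101,-0.039,-0.62],
    [0,0.178,0.101,-0.039,-0.62],
  ],
)

```text
t: 2.75
ee_pos: [505.1, -25.8, 315.8]
orientation: [1.344, 2.839, 0.0]
ft_force: [0.8, -0.4, 0.2]
width: 87.9
```

move_arm(
  deltas=[
    [0,0.055,0.119,-0.025,-0.536],
    [0,0.055,0.119,-0.025,-0.536],
    [0,0.055,0.119,-0.025,-0.536],
    [0,0.055,0.119,-0.025,-0.536],
    [0,0.055,0.119,-0.025,-0.536],
  ],
)

```text
t: 3.17
ee_pos: [563.9, 92.8, 340.5]
orientation: [0.538, 3.094, 0.001]
ft_force: [-0.5, -0.6, 0.0]
width: 87.6
```

```bash
python3 -c "
from h import *
plan(560,93,340,70)
im,C=look('w1')
for n in ['pot_seat','clamp_hinge','clamp_grip','knob_grip']:
    print(n,[(round(d['conf'],2),d['location']) for d in place_of('wrist',n)[:3]])
"
```

```text
t 3.17 pos [563.9  92.8 340.5] yaw 70.26 tilt 0.0015 F [-0.5 -0.6  0. ] M [ 0.06 -0.1  -0.01] w 87.6
  delta m [ 0.0037 -0.0011  0.0005] roll rad 0.004 (0.3 deg) rows>= 0.1
call 0 rows 1 [0.0037, -0.0011, 0.0005] 0.004
pot_seat [(0.93, [556.7, 90.4, 110.7])]
clamp_hinge [(0.87, [476.0, 106.0, 226.2])]
clamp_grip [(0.76, [504.6, 296.6, 227.9])]
knob_grip [(0.67, [488.2, 184.9, 254.2])]
```

View pics/w1.png

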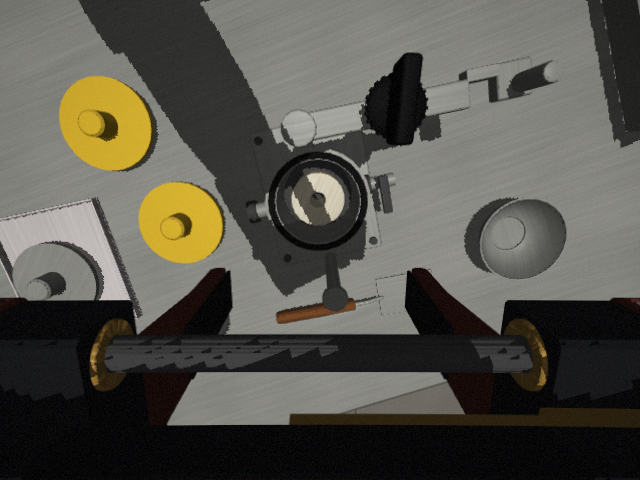

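```bash
python3 -c "
from h import *
delta(560,93,340,70)
im,C=look('w2')
delta(560,93,340,70)
np.savez('C2.npz',K=C[0],D=C[1],W=C[2])
c=im[90:330,200:560]; cv2.imwrite('pics/w2z.png',cv2.resize(c,None,fx=2.2,fy=2.2,interpolation=cv2.INTER_CUBIC)) 
r=regions_of('wrist','pot_seat'); print([(d['conf'],d['region'].sum()) for d in r])
"
```

```text
t 3.42 pos [562.3  89.3 340. ] yaw 69.56 tilt 0.0003 F [0.3 0.6 0.1] M [ 0.05 -0.11  0.01] w 87.7
  delta m [ 0.0034  0.0027 -0.    ] roll rad -0.008 (-0.4 deg) rows>= 0.1
t 3.47 pos [562.3  89.2 340.1] yaw 69.56 tilt 0.0002 F [-0.1  0.1  0.3] M [-0.03 -0.09 -0.03] w 87.8
  delta m [0.0035 0.0028 0.0001] roll rad -0.008 (-0.4 deg) rows>= 0.1
[(0.83, np.int64(25151))]
```

View pics/w2z.png

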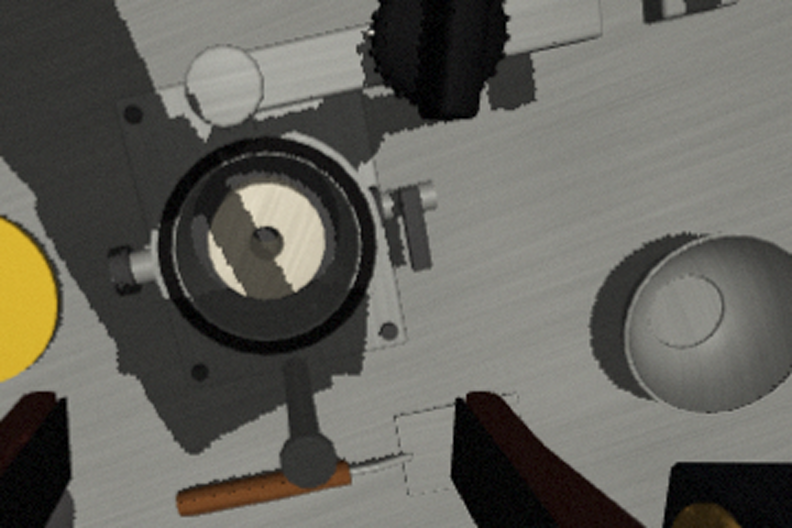

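```bash
python3 -c "
from h import *
f=np.load('C2.npz');C=(f['K'],f['D'],f['W'])
im=cv2.imread('pics/w2.png');g=im.max(2)
print([int(v) for v in g[202,260:380:2]])
for th in (14,20,26):
  m=(g<th).astype(np.uint8); m[:130]=0;m[260:]=0;m[:,:262]=0;m[:,380:]=0
  n,l,s,c=cv2.connectedComponentsWithStats(m); i=1+np.argmax(s[1:,4]); mm=(l==i).astype(np.uint8)
  cs,h=cv2.findContours(mm,cv2.RETR_CCOMP,cv2.CHAIN_APPROX_NONE)
  for q in sorted(cs,key=len,reverse=True)[:2]:
    P=on_plane(q[:,0],C,115); 
    for it in range(4):
      c0,r=circ_fit(P); e=abs(np.hypot(*(P[:,:2]-c0).T)-r); P=P[e<max(0.8,np.percentile(e,85))]
    print(th,len(q),c0.round(2),r.round(2),e.max().round(2),len(P))
# stud, hinge
for nm,uv,z in [('hinge',(200+224/2.2,90+86/2.2),215),('stud',(200+308/2.2,90+460/2.2),214)]:
    print(nm,on_plane([uv],C,z))
"
```

```text
[47, 48, 53, 130, 139, 148, 18, 18, 21, 79, 48, 44, 43, 44, 64, 66, 64, 103, 208, 197, 137, 85, 82, 86, 87, 86, 81, 62, 66, 69, 81, 85, 81, 65, 119, 208, 214, 207, 206, 211, 207, 206, 204, 193, 72, 69, 53, 40, 38, 39, 42, 52, 50, 19, 20, 33, 152, 151, 129, 51]
14 202 [564.1   91.29] 51.95 3.47 104
14 8 [594.07  51.23] 1.89 0.66 8
20 205 [564.25  90.04] 52.21 4.03 106
20 4 [595.88 134.96] 1.22 0.01 4
26 279 [558.25  92.79] 58.3 0.8 245
26 253 [557.86  93.29] 52.45 0.8 226
hinge [[478.20350615 105.00411213 215.        ]]
stud [[638.65107844  82.68436721 214.        ]]
```

```bash
python3 -c "
from h import *
plan(554,-336,282,70)
"
```

```text
t 3.52 pos [562.3  89.1 340.1] yaw 69.56 tilt 0.0001 F [0.2 0.5 0. ] M [ 0.03 -0.11 -0.01] w 88.1
  delta m [-0.1406 -0.4013  0.0581] roll rad -0.008 (-0.4 deg) rows>= 10.3
call 0 rows 5 [-0.068, -0.194, 0.028] -0.008
call 1 rows 5 [-0.067, -0.195, 0.028] 0.0
call 2 rows 1 [-0.004, -0.0128, 0.0021] 0.0
```

move_arm(
  deltas=[
    [0,-0.068,-0.194,0.028,-0.008],
    [0,-0.068,-0.194,0.028,-0.008],
    [0,-0.068,-0.194,0.028,-0.008],
    [0,-0.068,-0.194,0.028,-0.008],
    [0,-0.068,-0.194,0.028,-0.008],
  ],
)

```text
t: 3.93
ee_pos: [558.3, -118.2, 312.1]
orientation: [0.544, 3.094, -0.0]
ft_force: [2.1, -0.0, 0.3]
width: 87.9
```

move_arm(
  deltas=[
    [0,-0.067,-0.195,0.028,0],
    [0,-0.067,-0.195,0.028,0],
    [0,-0.067,-0.195,0.028,0],
    [0,-0.067,-0.195,0.028,0],
    [0,-0.067,-0.195,0.028,0],
  ],
)

```text
t: 4.35
ee_pos: [554.7, -324.6, 284.0]
orientation: [0.545, 3.094, -0.0]
ft_force: [0.5, 0.1, 0.3]
width: 88.3
```

move_arm(
  deltas=[
    [0,-0.004,-0.013,0.002,0],
    [0,-0.004,-0.013,0.002,0],
    [0,-0.004,-0.013,0.002,0],
  ],
)

```text
t: 4.6
ee_pos: [554.3, -336.0, 281.7]
orientation: [-0.546, -3.093, -0.001]
ft_force: [0.1, 0.9, 0.7]
width: 88.0
```

```bash
python3 -c "
from h import *
delta(554,-336,282,70)
im,C=look('w3')
np.savez('C3.npz',K=C[0],D=C[1],W=C[2])
for n in ['lid_grip','lid']:
    print(n,[(round(d['conf'],2),np.round(d['location'],1)) for d in place_of('wrist',n)[:3]])
r=regions_of('wrist','lid_grip')
for i,d in enumerate(r): print(d['conf'],d['region'].sum(),np.argwhere(d['region']).mean(0))
np.savez('reg3.npz',*[d['region'] for d in r])
"
```

```text
t 4.60 pos [ 554.3 -336.   281.7] yaw 69.98 tilt 0.0012 F [0.1 0.9 0.7] M [ 0.04 -0.15  0.  ] w 88.0
  delta m [ 0.0003 -0.0002 -0.0003] roll rad -0.000 (-0.0 deg) rows>= 0.0
lid_grip [(0.85, array([ 553.5, -332.3,   38.5])), (0.73, array([ 753.6, -294.4,   34.2])), (0.55, array([ 529.5, -115.1,   36.5]))]
lid [(0.86, array([ 545.4, -332.5,    5.7])), (0.66, array([ 7.489e+02, -2.921e+02, -5.000e-01])), (0.61, array([ 376.3, -155.3,    2.9]))]
0.95 8582 [122.59065486 481.28408296]
0.9 7229 [198.48139438 319.17720293]
0.84 2872 [310.59714485 381.01114206]
0.71 4811 [ 23.56329245 414.45354396]
```

View pics/w3.png

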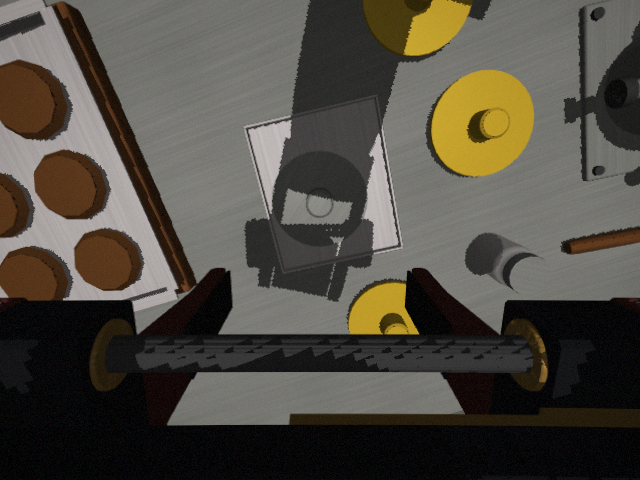

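```bash
python3 -c "
from h import *
f=np.load('C3.npz');C=(f['K'],f['D'],f['W'])
r=np.load('reg3.npz')['arr_1']; q=cv2.findContours(r.astype(np.uint8),cv2.RETR_EXTERNAL,cv2.CHAIN_APPROX_NONE)[0]
q=max(q,key=len); P=on_plane(q[:,0],C,24); print('flange',circ_fit(P))
im=cv2.imread('pics/w3.png')
def draw(x,y):
  v=im[130:270,235:405].copy(); v=cv2.convertScaleAbs(v,alpha=1.5,beta=20); v=cv2.resize(v,None,fx=4,fy=4,interpolation=cv2.INTER_CUBIC)
  a=np.linspace(0,2*np.pi,60)
  for R,z,col in((62,23,(0,255,0)),(17,57,(0,0,255))):
    u=proj(np.c_[x+R*np.cos(a),y+R*np.sin(a),0*a+z],C); u=(u-[235,130]+.5)*4-.5
    for p in u: cv2.circle(v,tuple(int(t) for t in p),1,col,-1)
  return v
c,_=circ_fit(P); 
cv2.imwrite('pics/w3z.png',draw(*c)); 
"
```

```text
flange (array([ 550.72854626, -334.06890147]), np.float64(61.26793690031821))
```

View pics/w3z.png

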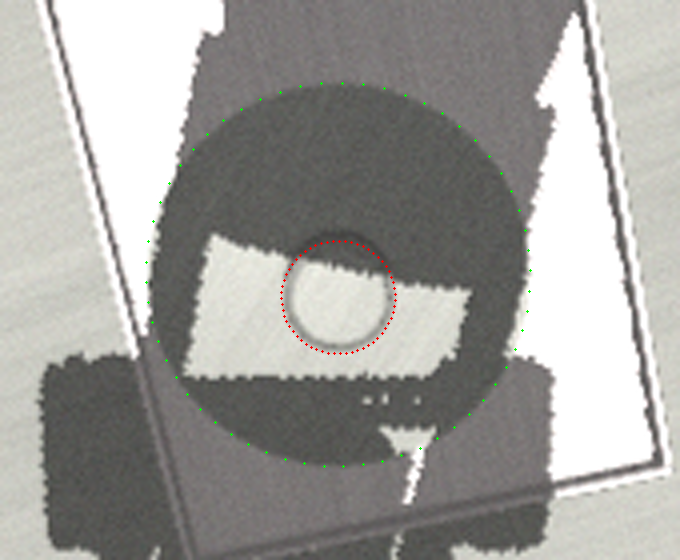

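```bash
python3 -c "
from h import *
plan(550.2,-333.9,110,-20)
"
```

```text
t 4.80 pos [ 555.3 -334.   282.7] yaw 70.22 tilt 0.0006 F [-0.7  0.1  0.9] M [ 0.04 -0.14  0.03] w 87.9
  delta m [ 0.005  -0.0016  0.1727] roll rad 1.575 (90.2 deg) rows>= 12.6
call 0 rows 5 [0.0049, -0.0016, 0.1727] 0.62
call 1 rows 5 [-0.0, 0.0, -0.0] 0.62
call 2 rows 3 [-0.0, 0.0, -0.0] 0.335
```

move_arm(
  deltas=[
    [0,0.005,-0.0015,0.172,0.62],
    [0,0.005,-0.0015,0.172,0.62],
    [0,0.005,-0.0015,0.172,0.62],
    [0,0.005,-0.0015,0.172,0.62],
    [0,0.005,-0.0015,0.172,0.62],
  ],
)

```text
t: 5.22
ee_pos: [545.9, -331.1, 103.1]
orientation: [-1.461, -2.769, -0.001]
ft_force: [-1.1, 0.7, -0.4]
width: 87.9
```

move_arm(
  deltas=[
    [0,0,0,0,0.62],
    [0,0,0,0,0.62],
    [0,0,0,0,0.62],
    [0,0,0,0,0.62],
    [0,0,0,0,0.62],
  ],
)

```text
t: 5.63
ee_pos: [550.5, -334.0, 110.7]
orientation: [2.244, 2.198, 0.0]
ft_force: [-0.2, -0.1, -0.1]
width: 87.8
```

move_arm(
  deltas=[
    [0,0,0,0,0.335],
    [0,0,0,0,0.335],
    [0,0,0,0,0.335],
    [0,0,0,0,0.335],
    [0,0,0,0,0.335],
  ],
)

```text
t: 6.05
ee_pos: [550.3, -334.3, 110.6]
orientation: [2.571, 1.804, 0.0]
ft_force: [-0.3, 1.2, 0.8]
width: 87.7
```

```bash
python3 -c "
from h import *
im,C=look('w4')
np.savez('C4.npz',K=C[0],D=C[1],W=C[2])
plan(550.2,-333.9,42,-20)
"
```

```text
t 6.10 pos [ 550.2 -334.5  110.5] yaw -19.88 tilt 0.0005 F [ 0.1 -0.5  0.6] M [-0.07 -0.07 -0.02] w 87.8
  delta m [ 0.0006 -0.0002  0.0685] roll rad 0.002 (0.1 deg) rows>= 1.6
call 0 rows 2 [0.0006, -0.0002, 0.0685] 0.002
```

View pics/w4.png

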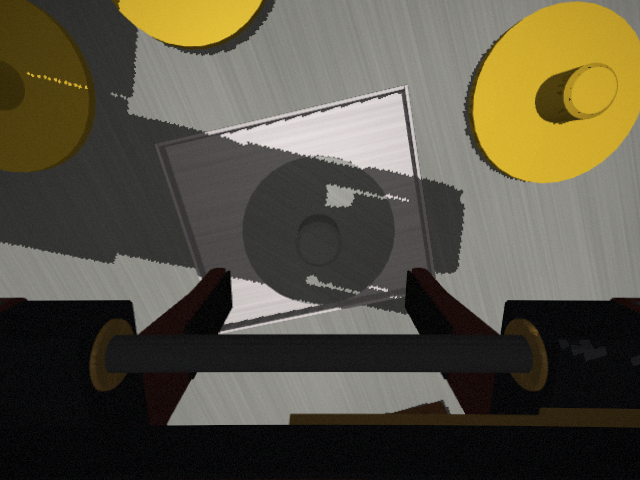

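move_arm(
  deltas=[
    [0,0,0,0.03,0],
    [0,0,0,0.05,0],
    [0,0,0,0.06,0],
    [0,0,0,0.066,0],
    [0,0,0,0.068,0],
  ],
)

```text
t: 6.52
ee_pos: [549.5, -334.9, 41.4]
orientation: [-2.573, -1.8, 0.001]
ft_force: [0.6, -0.0, 0.1]
width: 87.4
```

move_arm(
  deltas=[
    [160,0,0,0,0],
    [170,0,0,0,0],
    [170,0,0,0,0],
    [170,0,0,0,0],
    [170,0,0,0,0],
  ],
)

```text
t: 6.93
ee_pos: [550.1, -335.5, 42.8]
orientation: [2.574, 1.799, 0.001]
ft_force: [-0.8, 0.3, 0.7]
width: 57.7
```

```bash
python3 -c "
from h import *
delta(550.2,-333.9,42,-20)
im,C=look('w5')
"
```

```text
t 6.93 pos [ 550.1 -335.5   42.8] yaw -20.11 tilt 0.0011 F [-0.8  0.3  0.7] M [-0.05 -0.07 -0.03] w 57.7
  delta m [ 0.0016 -0.0005  0.0008] roll rad -0.002 (-0.1 deg) rows>= 0.0
```

View pics/w5.png

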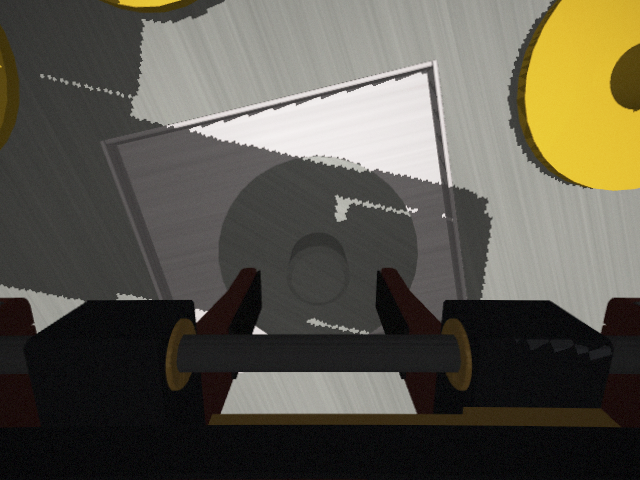

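move_arm(
  deltas=[
    [170,0,0,0,0],
    [170,0,0,0,0],
    [170,0,0,0,0],
    [170,0,0,0,0],
    [170,0,0,0,0],
  ],
)

```text
t: 7.4
ee_pos: [549.8, -335.3, 42.1]
orientation: [-2.575, -1.799, 0.0]
ft_force: [1.2, -0.1, 0.7]
width: 29.2
```

```bash
python3 -c "
from h import *
delta(550.2,-333.9,42,-20)
im,C=look('w6')
p,R,o=pose(); print(proj([[p[0],p[1],57.]],C), proj([[p[0],p[1],57.]]+R[:,0]*5,C))
cv2.imwrite('pics/w6z.png',cv2.resize(im[200:340,220:420],None,fx=4,fy=4))
"
```

```text
t 7.40 pos [ 549.8 -335.3   42.1] yaw -20.11 tilt 0.0001 F [ 1.2 -0.1  0.7] M [-0.07 -0.07  0.01] w 29.2
  delta m [ 0.0014 -0.      0.0001] roll rad -0.002 (-0.1 deg) rows>= 0.0
[[318.11158026 281.97685566]] [[318.1012378  273.02566617]]
```

View pics/w6z.png

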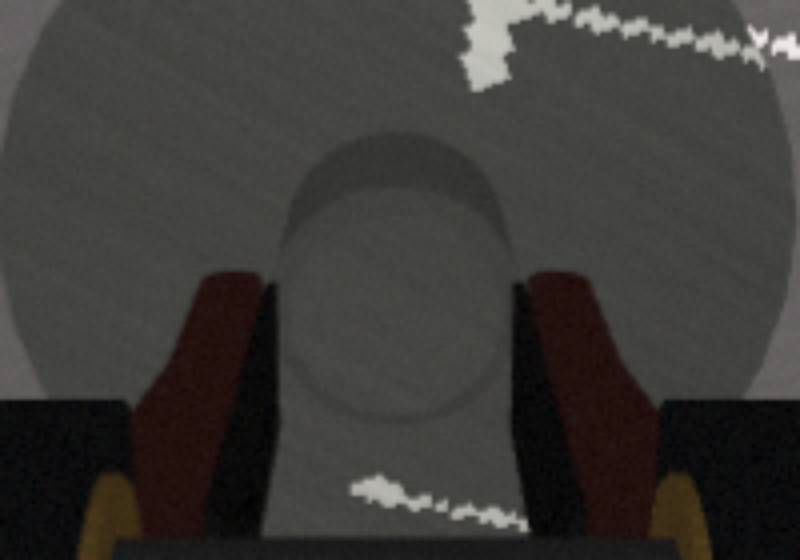

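move_arm(
  deltas=[
    [60,0,0,0,0],
    [60,0,0,0,0],
    [60,0.003,0,0,-0.12],
    [60,0.003,0,0,-0.245],
    [60,0.003,0,0,-0.37],
  ],
)

```text
t: 7.87
ee_pos: [550.8, -332.3, 42.0]
orientation: [-2.193, -2.249, -0.0]
ft_force: [-0.4, -0.6, 0.6]
width: 59.6
```

```bash
python3 -c "
from h import *
plan(550.4,-332.3,42,70)
"
```

```text
t 7.87 pos [ 550.8 -332.3   42. ] yaw 1.44 tilt 0.0001 F [-0.4 -0.6  0.6] M [-0.02 -0.05  0.01] w 59.6
  delta m [ 0.     -0.0004  0.    ] roll rad -1.197 (-68.6 deg) rows>= 9.6
call 0 rows 5 [0.0, -0.0004, 0.0] -0.62
call 1 rows 5 [0.0, 0.0, 0.0] -0.577
```

move_arm(
  deltas=[
    [60,0,0,0,-0.12],
    [60,0,0,0,-0.245],
    [60,0,0,0,-0.37],
    [60,0,0,0,-0.495],
    [60,0,0,0,-0.62],
  ],
)

```text
t: 8.28
ee_pos: [550.8, -332.4, 42.1]
orientation: [-1.403, -2.811, 0.0]
ft_force: [1.5, 0.2, 0.8]
width: 67.1
```

move_arm(
  deltas=[
    [60,0,0,0,-0.12],
    [60,0,0,0,-0.245],
    [60,0,0,0,-0.37],
    [60,0,0,0,-0.495],
    [60,0,0,0,-0.577],
  ],
)

```text
t: 8.7
ee_pos: [550.8, -332.5, 42.1]
orientation: [-0.545, -3.094, -0.0]
ft_force: [-1.2, -0.5, 0.3]
width: 67.0
```

move_arm(
  deltas=[
    [60,0,0,0,0],
    [170,0,0,0,0],
    [170,0,0,0,0],
    [170,0,0,0,0],
    [170,0,0,0,0],
  ],
)

```text
t: 9.12
ee_pos: [550.8, -332.4, 42.1]
orientation: [-0.556, -3.092, -0.0]
ft_force: [0.5, -0.5, 0.1]
width: 44.1
```

move_arm(
  deltas=[
    [170,0,0,0,0],
    [170,0,0,0,0],
    [170,0,0,0,0],
  ],
)

```text
t: 9.37
ee_pos: [550.8, -332.4, 42.1]
orientation: [-0.555, -3.092, -0.0]
ft_force: [0.5, -0.5, 0.6]
width: 29.4
```

```bash
python3 -c "
from h import *
im,C=look('w7')
plan(558.1,93,220,70)
p,R,o=pose(); print(proj([[p[0],p[1],57.]],C), proj([[p[0],p[1],57.]]+R[:,0]*5,C))
cv2.imwrite('pics/w7z.png',cv2.resize(im[200:340,220:420],None,fx=4,fy=4))
"
```

```text
t 9.42 pos [ 550.8 -332.4   42.1] yaw 69.66 tilt 0.0000 F [-0.2 -0.1  1.4] M [ 0.04 -0.1   0.03] w 29.8
  delta m [ 0.141   0.4014 -0.1779] roll rad -0.006 (-0.3 deg) rows>= 11.1
call 0 rows 5 [0.064, 0.181, -0.08] -0.006
call 1 rows 5 [0.062, 0.181, -0.08] 0.0
call 2 rows 2 [0.0137, 0.0399, -0.0179] 0.0
[[319.07846165 282.49671683]] [[319.07473906 273.54812843]]
```

View pics/w7z.png

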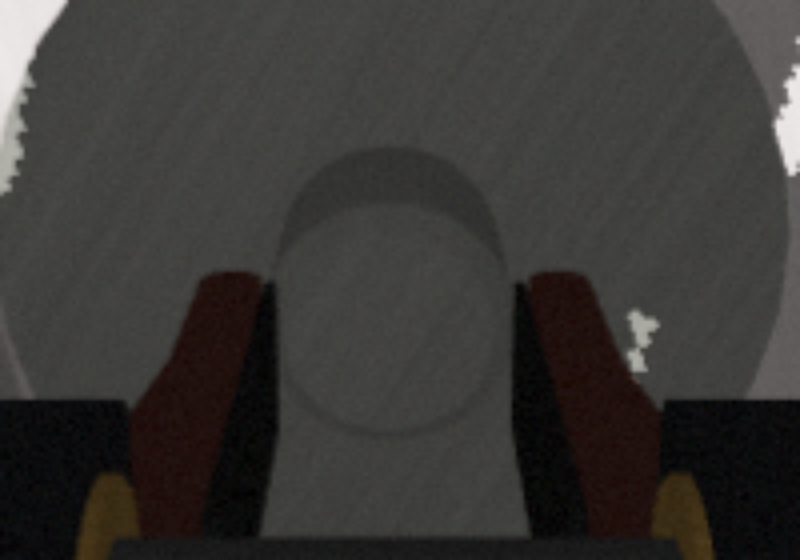

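move_arm(
  deltas=[
    [170,0,0,-0.005,0],
    [170,0,0,-0.02,0],
    [170,0,0,-0.045,0],
    [170,0,0,-0.07,0],
    [170,0,0,-0.08,0],
  ],
)

```text
t: 9.83
ee_pos: [552.4, -333.4, 125.7]
orientation: [0.554, 3.088, -0.003]
ft_force: [1.4, -0.2, 0.7]
width: 29.2
```

```bash
python3 -c "
from h import *
im,C=look('w8')
delta(558.7,92.8,300,70)
plan(558.7,92.8,300,70)
"
```

```text
t 9.88 pos [ 552.9 -333.8  126.5] yaw 69.67 tilt 0.0063 F [ 1.3 -0.5  1.6] M [-0.03 -0.2  -0.01] w 29.3
  delta m [ 0.1417  0.4018 -0.1749] roll rad -0.006 (-0.3 deg) rows>= 11.0
t 9.88 pos [ 552.9 -333.8  126.5] yaw 69.67 tilt 0.0063 F [ 1.3 -0.5  1.6] M [-0.03 -0.2  -0.01] w 29.3
  delta m [ 0.1417  0.4018 -0.1749] roll rad -0.006 (-0.3 deg) rows>= 11.0
call 0 rows 5 [0.064, 0.182, -0.078] -0.006
call 1 rows 5 [0.064, 0.182, -0.079] 0.0
call 2 rows 2 [0.0135, 0.0385, -0.0165] 0.0
```

View pics/w8.png

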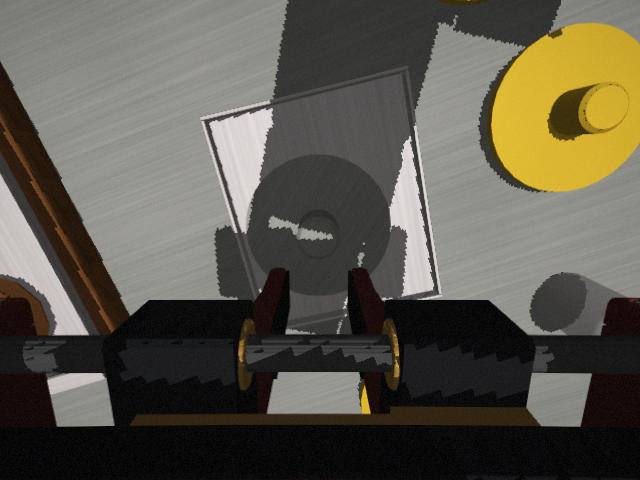

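```bash
python3 -c "
from h import *
p,R,o=pose(); print(p)
im=get_image('scene'); C=cam('scene')
for z,col in((-61,(255,0,0)),(-24,(0,255,255)),(0,(0,0,255)),(14,(0,255,0))):
    for y in (-15,15):
        u=proj([p+R@np.array([0,y,z])],C)[0]; print(z,y,u); cv2.circle(im,tuple(int(round(t)) for t in u),1,col,-1)
u=proj([p],C)[0]; a,b=int(u[0]),int(u[1]); c=im[b-70:b+70,a-90:a+90]
cv2.imwrite('pics/s9.png',cv2.resize(c,None,fx=4,fy=4,interpolation=cv2.INTER_CUBIC))
"
```

```text
[ 552.91160538 -333.78918435  126.4874654 ]
-61 -15 [218.10962484 340.89469295]
-61 15 [231.47692467 333.73540408]
-24 -15 [220.94165628 347.75769827]
-24 15 [233.92394398 340.73945482]
0 -15 [222.69676995 352.01234132]
0 15 [235.44097972 345.0830257 ]
14 -15 [223.69245361 354.42649091]
14 15 [236.30178049 347.54814107]
```

View pics/s9.png

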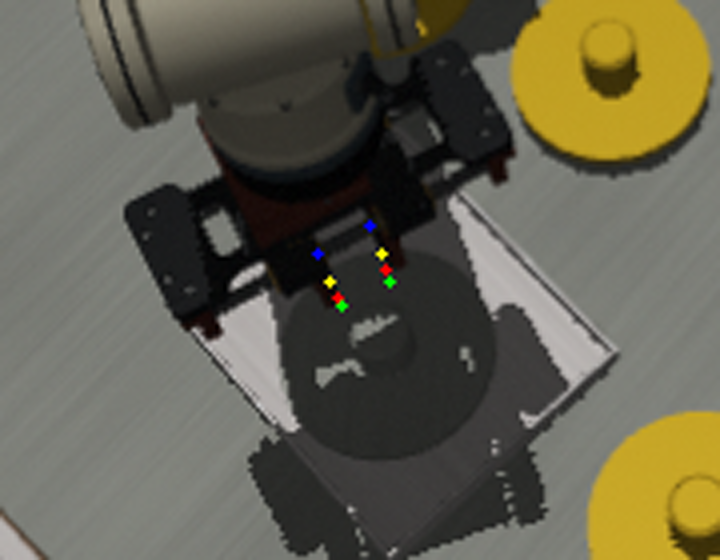

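```bash
python3 -c "
from h import *
p,R,o=pose(); print(p,get_obs()['t'])
im=get_image('scene'); C=cam('scene')
raw=im.copy(); S=12
u=proj([p],C)[0]; a,b=int(u[0]),int(u[1]); x0,y0=a-28,b-28
c=cv2.resize(raw[y0:b+20,x0:a+28],None,fx=S,fy=S,interpolation=cv2.INTER_CUBIC); c=cv2.convertScaleAbs(c,alpha=2,beta=25)
for z,col in((-24,(0,255,255)),(14,(0,255,0))):
    for y in (-14.6,14.6):
      for x in (-10,10):
        u=proj([p+R@np.array([x,y,z])],C)[0]; u=(u-[x0,y0]+.5)*S; cv2.circle(c,tuple(int(round(t)) for t in u),3,col,-1)
cv2.imwrite('pics/s10.png',c)
"
```

```text
[ 552.22310963 -333.32045131  124.50934072] 9.9333
```

View pics/s10.png

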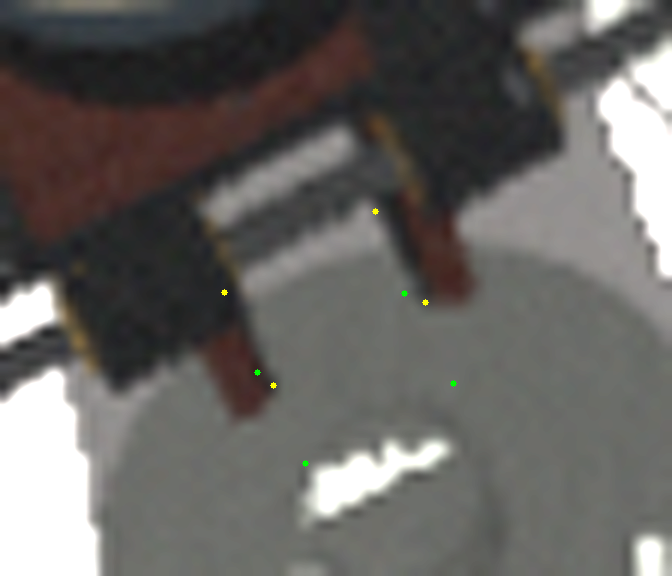

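```bash
python3 -c "
from h import *
delta(550.6,-333.5,10,70)
"
```

```text
t 9.98 pos [ 551.2 -332.7  122.7] yaw 69.67 tilt 0.0018 F [ 0.4  0.3 -0.7] M [ 0.08 -0.1   0.03] w 29.2
  delta m [ 0.0005 -0.0009  0.1127] roll rad -0.006 (-0.3 deg) rows>= 2.7
```

move_arm(
  deltas=[
    [40,0,0,0,0],
    [40,0.0005,-0.001,0.02,0],
    [40,0.0005,-0.001,0.045,0],
    [40,0.0005,-0.001,0.06,0],
    [40,0.0005,-0.001,0.07,0],
  ],
)

```text
t: 10.4
ee_pos: [547.8, -331.9, 48.3]
orientation: [-0.554, -3.087, -0.003]
ft_force: [0.4, -0.2, -0.0]
width: 58.9
```

move_arm(
  deltas=[
    [40,0,0,0.015,0],
    [40,0,0,0.027,0],
    [40,0,0,0.034,0],
    [40,0,0,0.039,0],
    [40,0,0,0.041,0],
  ],
)

```text
t: 10.82
ee_pos: [549.6, -333.0, 10.2]
orientation: [-0.554, -3.091, -0.001]
ft_force: [1.0, 0.4, 0.1]
width: 73.8
```

```bash
python3 -c "
from h import *
delta(550.6,-333.5,4,70)
im,C=look('w11')
"
```

```text
t 10.82 pos [ 549.6 -333.    10.2] yaw 69.67 tilt 0.0012 F [1.  0.4 0.1] M [ 0.01 -0.15 -0.04] w 73.8
  delta m [-0.0011 -0.0002  0.0062] roll rad -0.006 (-0.3 deg) rows>= 0.2
```

View pics/w11.png

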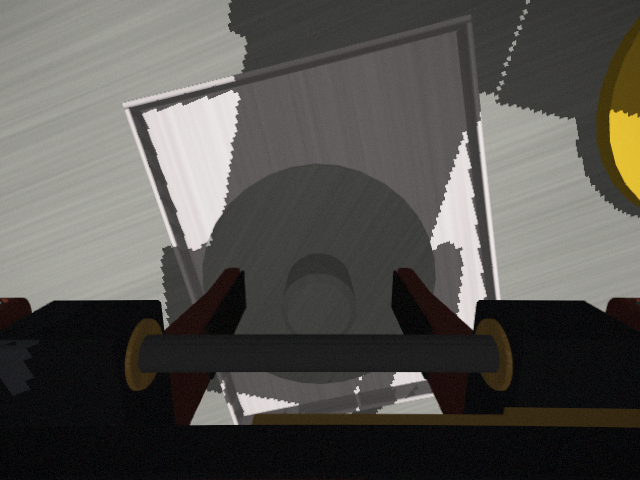

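move_arm(
  deltas=[
    [40,0,0,0.002,0],
    [40,0,0,0.004,0],
    [40,0,0,0.006,0],
    [255,0,0,0.006,0],
    [255,0,0,0.006,0],
  ],
)

```text
t: 11.28
ee_pos: [550.0, -333.3, 5.3]
orientation: [0.554, 3.092, -0.0]
ft_force: [0.0, 0.8, 0.4]
width: 64.1
```

move_arm(
  deltas=[
    [255,0,0,0,0],
    [255,0,0,0,0],
    [255,0,0,0,0],
    [255,0,0,0,0],
    [255,0,0,0,0],
  ],
)

```text
t: 11.7
ee_pos: [550.1, -333.2, 5.2]
orientation: [0.554, 3.092, 0.0]
ft_force: [-0.4, -0.4, -0.3]
width: 33.0
```

move_arm(
  deltas=[
    [255,0,0,0,0],
    [255,0,0,0,0],
  ],
)

```text
t: 11.87
ee_pos: [550.1, -333.2, 5.1]
orientation: [0.554, 3.092, 0.0]
ft_force: [-0.3, 0.0, 1.0]
width: 33.4
```

```bash
python3 -c "
from h import *
delta(550.6,-333.5,4,70)
im,C=look('w12')
delta(550.6,-333.5,4,-20)
"
```

```text
t 11.87 pos [ 550.1 -333.2    5.1] yaw 69.67 tilt 0.0001 F [-0.3  0.   1. ] M [ 0.1  -0.16  0.01] w 33.4
  delta m [-0.0006 -0.0001  0.0011] roll rad -0.006 (-0.3 deg) rows>= 0.0
t 11.92 pos [ 550.  -333.2    5.2] yaw 69.67 tilt 0.0001 F [-0.5 -0.2  1.4] M [ 0.11 -0.13 -0.01] w 33.4
  delta m [-0.0006 -0.0001  0.0012] roll rad 1.565 (89.7 deg) rows>= 12.5
```

View pics/w12.png

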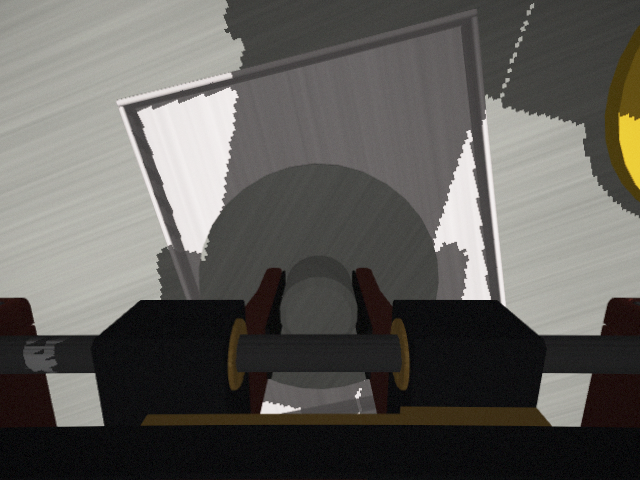

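move_arm(
  deltas=[
    [40,0,0,0,0],
    [40,0,0,0,0],
    [40,0,0,0,0],
    [40,0,0,0,0.125],
    [40,0,0,0,0.25],
  ],
)

```text
t: 12.33
ee_pos: [549.9, -333.2, 5.0]
orientation: [-0.944, -2.996, -0.0]
ft_force: [0.1, -0.3, 0.4]
width: 63.4
```

move_arm(
  deltas=[
    [40,0,0,0,0.12],
    [40,0,0,0,0.245],
    [40,0,0,0,0.37],
    [40,0,0,0,0.495],
    [40,0,0,0,0.62],
  ],
)

```text
t: 12.75
ee_pos: [549.9, -333.2, 5.0]
orientation: [-1.814, -2.565, 0.0]
ft_force: [-0.7, -0.1, 0.6]
width: 74.4
```

move_arm(
  deltas=[
    [40,0,0,0,0.12],
    [40,0,0,0,0.245],
    [40,0,0,0,0.37],
    [40,0,0,0,0.495],
    [40,0,0,0,0.62],
  ],
)

```text
t: 13.17
ee_pos: [549.9, -333.2, 5.0]
orientation: [-2.51, -1.889, 0.0]
ft_force: [-0.0, 0.1, 0.6]
width: 73.9
```

move_arm(
  deltas=[
    [40,0,0,0,0.075],
    [255,0,0,0,0.075],
    [255,0,0,0,0.075],
    [255,0,0,0,0.075],
    [255,0,0,0,0.075],
  ],
)

```text
t: 13.58
ee_pos: [550.0, -333.2, 5.1]
orientation: [-2.572, -1.804, 0.0]
ft_force: [0.5, -0.0, -0.3]
width: 51.1
```

move_arm(
  deltas=[
    [255,0,0,0,0],
    [255,0,0,0,0],
    [255,0,0,0,0],
    [255,0,0,0,0],
    [255,0,0,0,0],
  ],
)

```text
t: 14.0
ee_pos: [550.2, -333.3, 5.1]
orientation: [2.573, 1.802, 0.0]
ft_force: [0.3, -0.3, -0.9]
width: 33.1
```

```bash
python3 -c "
from h import *
im,C=look('w13')
p,R,o=pose(); print(proj([[p[0],p[1],55.],[p[0],p[1],21.]],C))
delta(550.6,-333.5,4,-20)
cv2.imwrite('pics/w13z.png',cv2.resize(im[150:350,190:450],None,fx=3,fy=3))
"
```

```text
[[318.12453072 312.74215468]
 [318.09147094 282.73204086]]
t 14.05 pos [ 550.1 -333.3    5.1] yaw -19.99 tilt 0.0003 F [ 0.7 -1.2 -0.4] M [-0.1  -0.13  0.  ] w 33.7
  delta m [-0.      0.0005  0.0011] roll rad 0.000 (0.0 deg) rows>= 0.0
```

View pics/w13z.png

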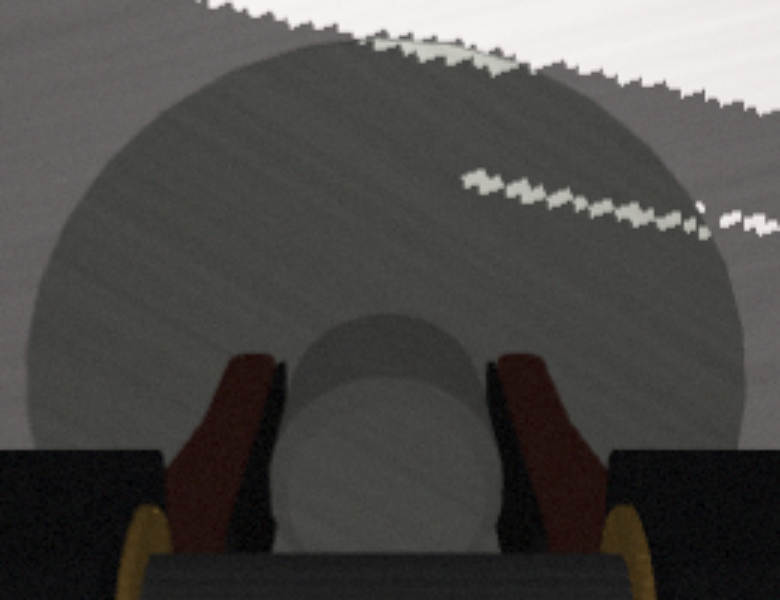

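move_arm(
  deltas=[
    [255,0,0,-0.003,0],
    [255,0,0,-0.012,0],
    [255,0,0,-0.027,0],
    [255,0,0,-0.042,0],
    [255,0,0,-0.05,0],
  ],
)

```text
t: 14.47
ee_pos: [550.8, -333.7, 57.7]
orientation: [2.572, 1.801, 0.001]
ft_force: [-0.2, 0.2, -4.1]
width: 33.3
```

```bash
python3 -c "
from h import *
im,C=look('w14')
plan(558,93.4,262,70)
"
```

```text
t 14.52 pos [ 551.6 -334.2   58.8] yaw -20.00 tilt 0.0044 F [ 0.8  0.4 -3.2] M [-0.07 -0.06 -0.04] w 33.5
  delta m [ 0.4038 -0.1393 -0.2042] roll rad -1.571 (-90.0 deg) rows>= 12.6
call 0 rows 5 [0.177, -0.062, -0.089] -0.62
call 1 rows 5 [0.18, 0.053, -0.089] -0.62
call 2 rows 3 [0.032, 0.0416, -0.0252] -0.331
```

View pics/w14.png

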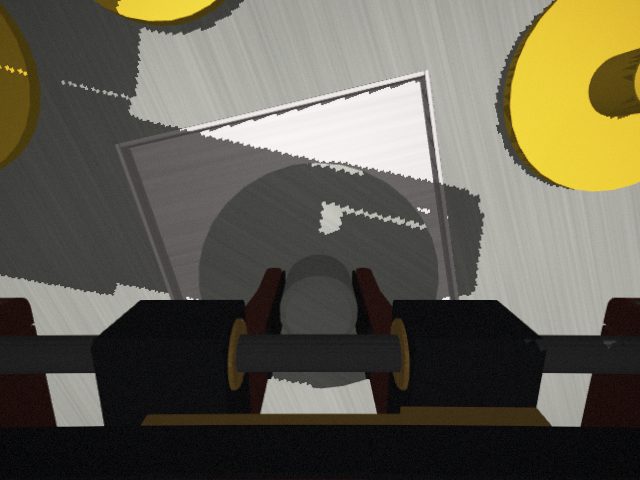

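move_arm(
  deltas=[
    [255,0.022,-0.008,-0.02,-0.06],
    [255,0.05,-0.018,-0.045,-0.16],
    [255,0.08,-0.028,-0.07,-0.27],
    [255,0.11,-0.038,-0.09,-0.38],
    [255,0.14,-0.049,-0.105,-0.49],
  ],
)

```text
t: 14.93
ee_pos: [552.3, -183.9, 162.3]
orientation: [2.052, 2.376, 0.001]
ft_force: [0.9, 0.2, -5.5]
width: 32.8
```

```bash
python3 -c "
from h import *
plan(558,93.4,262,70)
"
```

```text
t 14.93 pos [ 552.3 -183.9  162.3] yaw 8.36 tilt 0.0024 F [ 0.9  0.2 -5.5] M [-0.01 -0.13  0.01] w 32.8
  delta m [ 0.2734  0.0462 -0.0999] roll rad -1.076 (-61.6 deg) rows>= 8.6
call 0 rows 5 [0.193, 0.032, -0.07] -0.62
call 1 rows 4 [0.0574, 0.0581, -0.0297] -0.456
```

move_arm(
  deltas=[
    [255,0.03,0.005,-0.02,-0.11],
    [255,0.06,0.01,-0.04,-0.22],
    [255,0.09,0.015,-0.06,-0.34],
    [255,0.12,0.02,-0.08,-0.46],
    [255,0.15,0.025,-0.095,-0.58],
  ],
)

```text
t: 15.35
ee_pos: [555.3, -31.4, 257.1]
orientation: [1.286, 2.865, 0.001]
ft_force: [0.1, 0.1, -4.7]
width: 33.1
```

```bash
python3 -c "
from h import *
plan(558,93.4,262,70)
"
```

```text
t 15.35 pos [555.3 -31.4 257.1] yaw 41.65 tilt 0.0016 F [ 0.1  0.1 -4.7] M [ 0.   -0.23 -0.01] w 33.1
  delta m [ 0.0915  0.0849 -0.0049] roll rad -0.495 (-28.4 deg) rows>= 4.0
call 0 rows 4 [0.0915, 0.0849, -0.0049] -0.495
```

move_arm(
  deltas=[
    [255,0.022,0.021,-0.002,-0.12],
    [255,0.044,0.041,-0.004,-0.24],
    [255,0.066,0.061,-0.005,-0.36],
    [255,0.082,0.076,-0.005,-0.44],
    [255,0.0915,0.085,-0.005,-0.495],
  ],
)

```text
t: 15.77
ee_pos: [558.3, 94.4, 260.4]
orientation: [-0.545, -3.094, -0.001]
ft_force: [0.2, -0.1, -4.3]
width: 33.3
```

move_arm(
  deltas=[
    [255,0,0,0,0],
    [255,0,0,0,0],
    [255,0,0,0,0],
  ],
)

```text
t: 16.02
ee_pos: [558.6, 91.4, 260.0]
orientation: [-0.556, -3.092, 0.001]
ft_force: [-0.6, -0.6, -4.3]
width: 33.5
```

```bash
python3 -c "
from h import *
im,C=look('w15')
plan(558,93.4,180,70)
"
```

```text
t 16.07 pos [558.7  91.1 260. ] yaw 69.57 tilt 0.0005 F [-0.  -0.2 -6. ] M [ 0.04 -0.13  0.03] w 33.2
  delta m [0.0014 0.002  0.08  ] roll rad -0.008 (-0.4 deg) rows>= 1.9
call 0 rows 2 [0.0014, 0.0019, 0.08] -0.008
```

View pics/w15.png

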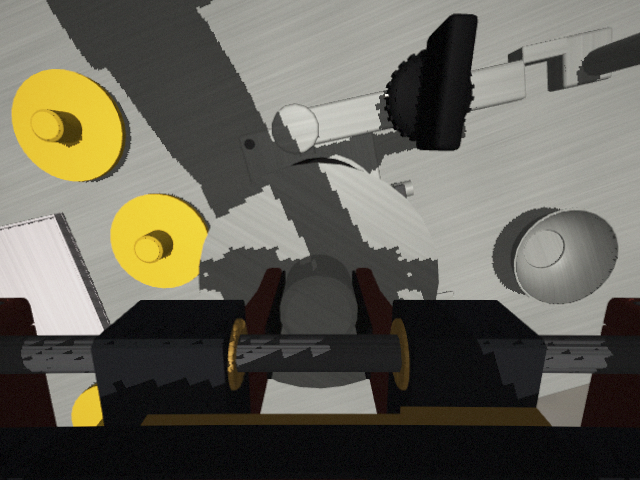

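move_arm(
  deltas=[
    [255,0.0014,0.002,0.02,-0.008],
    [255,0.0014,0.002,0.05,-0.008],
    [255,0.0014,0.002,0.08,-0.008],
    [255,0.0014,0.002,0.105,-0.008],
    [255,0.0014,0.002,0.12,-0.008],
  ],
)

```text
t: 16.48
ee_pos: [556.7, 92.9, 137.3]
orientation: [-0.545, -3.09, 0.002]
ft_force: [-0.6, 0.3, -4.4]
width: 33.6
```

move_arm(
  deltas=[
    [255,0,0,0.004,0],
    [255,0,0,0.006,0],
    [255,0,0,0.006,0],
    [255,0,0,0.006,0],
    [255,0,0,0.006,0],
  ],
)

```text
t: 16.9
ee_pos: [559.4, 94.3, 135.5]
orientation: [0.542, 3.092, 0.001]
ft_force: [-0.9, -0.1, -5.5]
width: 33.3
```

```bash
python3 -c "
from h import *
im,C=look('w16')
s=get_image('scene'); t=get_image('top')
cv2.imwrite('pics/s16.png',cv2.resize(s[170:290,280:420],None,fx=5,fy=5,interpolation=cv2.INTER_CUBIC))
cv2.imwrite('pics/t16.png',cv2.resize(t[190:300,180:340],None,fx=5,fy=5,interpolation=cv2.INTER_CUBIC))
delta(558,93.4,122,70)
"
```

```text
t 17.05 pos [558.8  94.4 135. ] yaw 70.13 tilt 0.0016 F [-0.2 -0.3 -5.5] M [ 0.06 -0.17  0.02] w 33.4
  delta m [ 0.0005 -0.0013  0.013 ] roll rad 0.002 (0.1 deg) rows>= 0.3
```

View pics/w16.png

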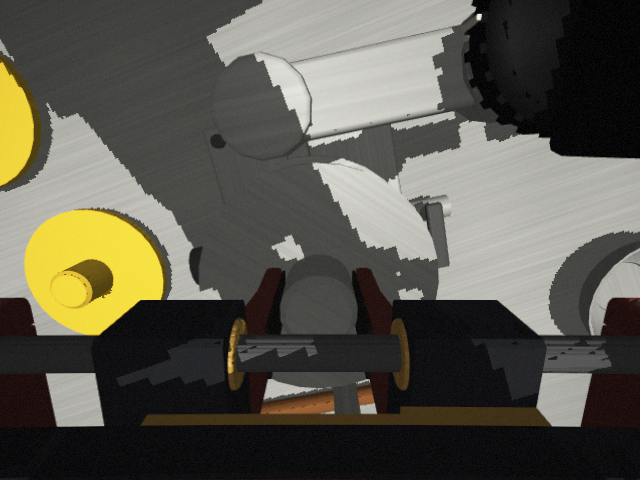

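View pics/s16.png

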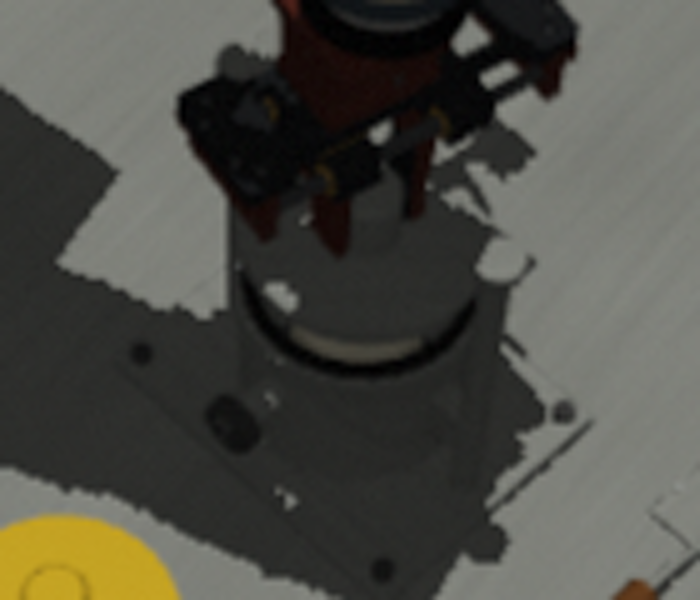

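move_arm(
  deltas=[
    [255,0.0004,-0.001,0.003,0],
    [255,0.0004,-0.001,0.006,0],
    [255,0.0004,-0.001,0.009,0],
    [255,0.0004,-0.001,0.011,0],
    [255,0.0004,-0.001,0.012,0],
  ],
)

```text
t: 17.47
ee_pos: [557.3, 93.5, 121.5]
orientation: [-0.542, -3.094, 0.0]
ft_force: [-0.3, -0.6, -4.9]
width: 33.2
```

```bash
python3 -c "
from h import *
delta(558,93.4,106,70)
"
```

```text
t 17.47 pos [557.3  93.5 121.5] yaw 70.13 tilt 0.0009 F [-0.3 -0.6 -4.9] M [ 0.   -0.15 -0.01] w 33.2
  delta m [-0.0007  0.0002  0.0155] roll rad 0.002 (0.1 deg) rows>= 0.4
```

move_arm(
  deltas=[
    [255,-0.0005,0,0.0015,0],
    [255,-0.0005,0,0.003,0],
    [255,-0.0005,0,0.0045,0],
    [255,-0.0005,0,0.006,0],
    [255,-0.0005,0,0.007,0],
  ],
)

```text
t: 17.88
ee_pos: [558.0, 93.4, 114.9]
orientation: [-0.542, -3.094, 0.0]
ft_force: [1.0, -0.9, -5.0]
width: 33.2
```

```bash
python3 -c "
from h import *
delta(558,93.4,106,70)
"
```

```text
t 17.88 pos [558.   93.4 114.9] yaw 70.13 tilt 0.0001 F [ 1.  -0.9 -5. ] M [-0.01 -0.11 -0.05] w 33.2
  delta m [0.     0.     0.0089] roll rad 0.002 (0.1 deg) rows>= 0.2
```

move_arm(
  deltas=[
    [255,0,0,0.001,0],
    [255,0,0,0.002,0],
    [255,0,0,0.003,0],
    [255,0,0,0.004,0],
    [255,0,0,0.005,0],
  ],
)

```text
t: 18.3
ee_pos: [558.1, 93.3, 110.0]
orientation: [0.542, 3.094, 0.0]
ft_force: [0.3, -0.0, -4.6]
width: 33.5
```

move_arm(
  deltas=[
    [255,0,0,0.001,0],
    [255,0,0,0.0015,0],
    [255,0,0,0.002,0],
  ],
)

```text
t: 18.55
ee_pos: [558.1, 93.4, 108.0]
orientation: [-0.542, -3.094, 0.0]
ft_force: [0.1, -0.2, -4.3]
width: 32.8
```

```bash
python3 -c "
from h import *
delta(558,93.4,106,70)
"
```

```text
t 18.55 pos [558.1  93.4 108. ] yaw 70.13 tilt 0.0000 F [ 0.1 -0.2 -4.3] M [ 0.07 -0.16 -0.02] w 32.8
  delta m [0.0001 0.     0.002 ] roll rad 0.002 (0.1 deg) rows>= 0.0
```

Still free at 108 mm; continuing in half-millimetre rows.

move_arm(
  deltas=[
    [255,0,0,0.0005,0],
    [255,0,0,0.001,0],
    [255,0,0,0.001,0],
  ],
)

```text
t: 18.8
ee_pos: [558.0, 93.4, 107.0]
orientation: [-0.542, -3.094, 0.0]
ft_force: [-0.4, -0.2, -4.9]
width: 33.3
```

move_arm(
  deltas=[
    [255,0,0,0.0005,0],
    [255,0,0,0.001,0],
    [255,0,0,0.001,0],
  ],
)

```text
t: 19.05
ee_pos: [558.0, 93.4, 106.0]
orientation: [-0.542, -3.094, 0.0]
ft_force: [-0.2, -1.0, -4.6]
width: 33.3
```

move_arm(
  deltas=[
    [255,0,0,0.0005,0],
    [255,0,0,0.001,0],
    [255,0,0,0.001,0],
  ],
)

```text
t: 19.3
ee_pos: [558.1, 93.4, 105.1]
orientation: [0.542, 3.094, 0.0]
ft_force: [-0.2, 0.6, -3.6]
width: 33.1
```

```bash
python3 -c "
from h import *
delta(558,93.4,106,70)
s=get_image('scene')
cv2.imwrite('pics/s17.png',cv2.resize(s[170:290,280:420],None,fx=5,fy=5,interpolation=cv2.INTER_CUBIC))
im,C=look('w17')
"
```

```text
t 19.30 pos [558.1  93.4 105.1] yaw 70.13 tilt 0.0000 F [-0.2  0.6 -3.6] M [ 0.04 -0.15 -0.04] w 33.1
  delta m [ 0.0001  0.     -0.0009] roll rad 0.002 (0.1 deg) rows>= 0.0
```

View pics/s17.png

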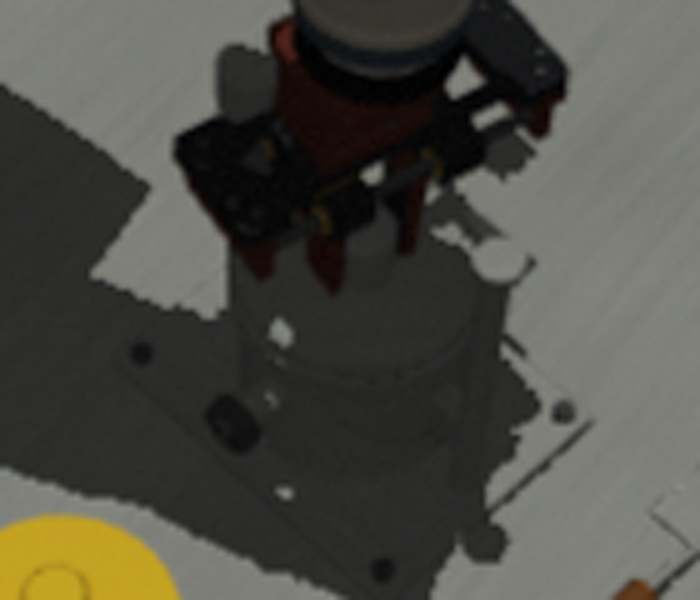

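move_arm(
  deltas=[
    [255,0,0,0.0005,0],
    [255,0,0,0.0005,0],
  ],
)

```text
t: 19.57
ee_pos: [558.1, 93.4, 105.0]
orientation: [0.542, 3.094, 0.0]
ft_force: [-2.0, -0.3, -0.4]
width: 33.4
```

move_arm(
  deltas=[
    [255,0,0,0.0005,0],
    [255,0,0,0.0005,0],
  ],
)

```text
t: 19.73
ee_pos: [558.1, 93.4, 104.8]
orientation: [0.542, 3.094, 0.0]
ft_force: [-2.9, -0.5, 4.4]
width: 33.0
```

move_arm(
  deltas=[
    [255,0,0,0.0005,0],
    [255,0,0,0.0005,0],
  ],
)

```text
t: 19.9
ee_pos: [558.2, 93.4, 104.7]
orientation: [0.542, 3.094, 0.0]
ft_force: [-5.0, -1.0, 8.4]
width: 33.4
```

move_arm(
  deltas=[
    [100,0,0,0,0],
    [100,0,0,0,0],
    [60,0,0,0,0],
    [60,0,0,0,0],
    [60,0,0,0,0],
  ],
)

```text
t: 20.32
ee_pos: [558.2, 93.4, 103.5]
orientation: [0.542, 3.094, 0.0]
ft_force: [0.3, -0.2, -0.2]
width: 63.4
```

move_arm(
  deltas=[
    [60,0,0,-0.01,0],
    [60,0,0,-0.03,0],
    [60,0,0,-0.06,0],
    [60,0,0,-0.09,0],
    [60,0,0,-0.12,0],
  ],
)

```text
t: 20.73
ee_pos: [557.8, 93.4, 225.4]
orientation: [-0.542, -3.094, 0.0]
ft_force: [0.7, 0.7, -0.7]
width: 67.2
```

move_arm(
  deltas=[
    [60,0,0,-0.03,0],
    [60,0,0,-0.05,0],
    [60,0,0,-0.065,0],
    [60,0,0,-0.075,0],
    [60,0,0,-0.075,0],
  ],
)

```text
t: 21.15
ee_pos: [559.2, 93.5, 301.4]
orientation: [0.541, 3.09, 0.002]
ft_force: [0.9, 0.5, 0.1]
width: 67.4
```

```bash
python3 -c "
from h import *
get_image('top')
im,C=look('w18'); np.savez('C18.npz',K=C[0],D=C[1],W=C[2])
delta(558,93.4,106,70)
print([(round(d['conf'],2),np.round(d['location'],1)) for d in place_of('wrist','lid')[:3]])
s=get_image('scene')
cv2.imwrite('pics/s18.png',cv2.resize(s[170:290,280:420],None,fx=5,fy=5,interpolation=cv2.INTER_CUBIC))
for n in ['knob_grip','clamp_hinge','clamp_grip']:
    print(n,[(round(d['conf'],2),np.round(d['location'],1)) for d in place_of('wrist',n)[:3]])
"
```

```text
t 21.25 pos [557.8  93.3 298.4] yaw 70.13 tilt 0.0001 F [-0.2 -0.5 -0.3] M [ 0.04 -0.11 -0.03] w 67.0
  delta m [-2.000e-04  1.000e-04  1.924e-01] roll rad 0.002 (0.1 deg) rows>= 4.6
[(0.85, array([ 532.4, -112. ,    4.1])), (0.8, array([554.1,  94.2, 105. ])), (0.6, array([ 3.731e+02, -1.509e+02,  3.000e-01]))]
knob_grip [(0.56, array([490.8, 187.1, 250.6]))]
clamp_hinge [(0.85, array([477.5, 106.3, 227.4])), (0.33, array([556.4,  92.9, 141.4]))]
clamp_grip [(0.59, array([506.9, 295.7, 231.4]))]
```

View pics/s18.png

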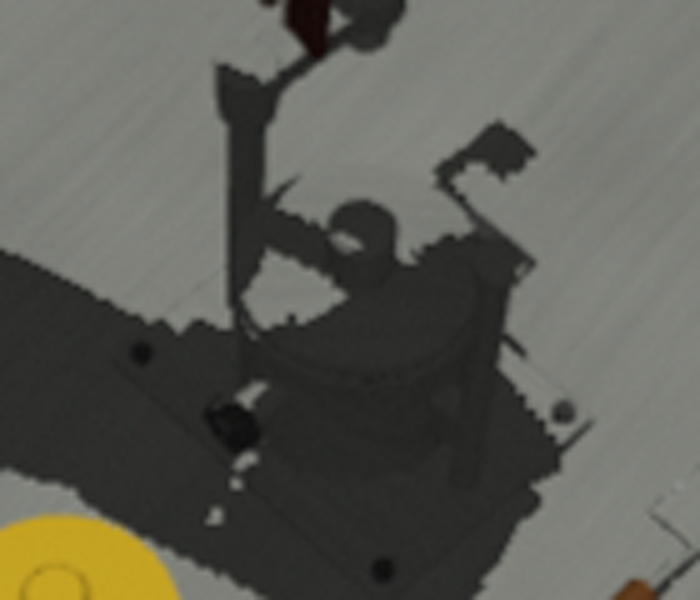

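View pics/w18.png

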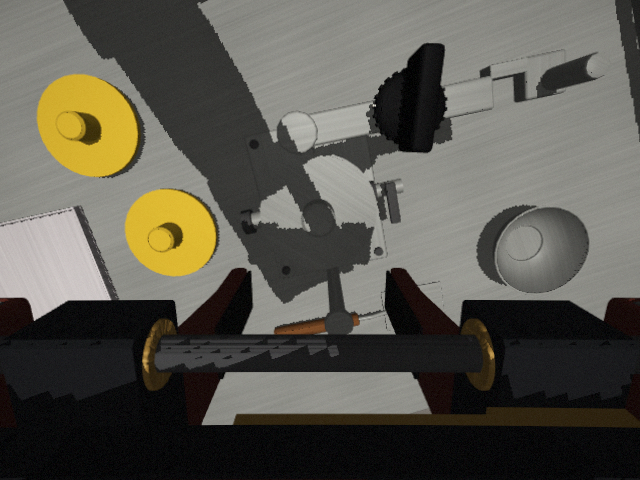

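```bash
python3 -c "
from h import *
f=np.load('C18.npz');C=(f['K'],f['D'],f['W'])
im=cv2.imread('pics/w18.png'); x0,y0,x1,y1,S=230,130,420,260,4
a=np.linspace(0,2*np.pi,80)
v=cv2.convertScaleAbs(cv2.resize(im[y0:y1,x0:x1],None,fx=S,fy=S,interpolation=cv2.INTER_CUBIC),alpha=1.6,beta=30)
x,y=558.1,93.4
for R,z,col in((62,123,(0,255,0)),(17,157,(0,0,255))):
    u=(proj(np.c_[x+R*np.cos(a),y+R*np.sin(a),0*a+z],C)-[x0,y0]+.5)*S
    for p in u: cv2.circle(v,tuple(int(t) for t in p),1,col,-1)
cv2.imwrite('pics/w18z.png',v)
"
```

```text
(no output)
```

View pics/w18z.png

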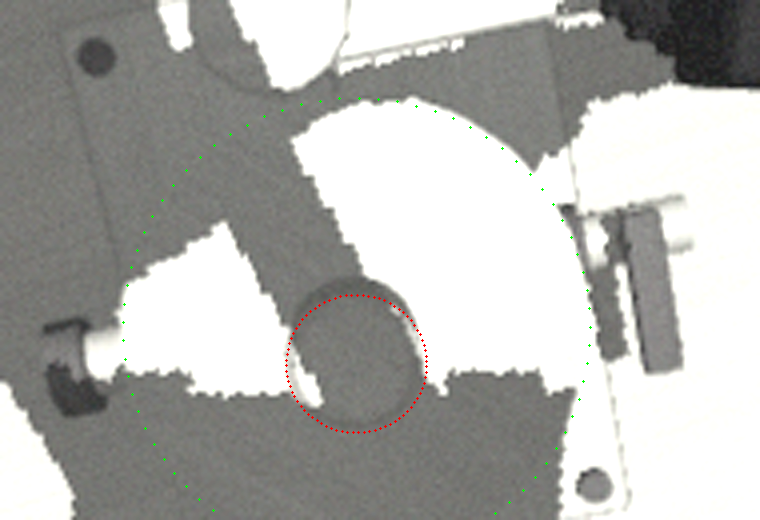

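```bash
python3 -c "
from h import *
f=np.load('C18.npz');C=(f['K'],f['D'],f['W'])
print('pin',on_plane([(595,66)],C,249), 'hinge', [on_plane([(298,132)],C,z) for z in (203,210,215,220)])
C2=tuple(np.load('C2.npz')[k] for k in 'KDW')
P=on_plane([(595,66)],C,249)[0]; 
for H in ([477.5,105.5],): print(np.linalg.norm(P[:2]-H),np.degrees(np.arctan2(P[1]-H[1],P[0]-H[0])))
plan(506,297,270,-8.5)
"
python3 -c "
import cv2;im=cv2.imread('pics/w18.png');cv2.imwrite('pics/w18p.png',cv2.resize(im[20:170,270:640],None,fx=2.1,fy=2.1,interpolation=cv2.INTER_CUBIC))"
```

```text
pin [[506.8037278  292.50436936 249.        ]] hinge [array([[477.30185969, 105.49478408, 203.        ]]), array([[477.71106377, 105.76805701, 210.        ]]), array([[478.00335239, 105.96325196, 215.        ]]), array([[478.29564101, 106.15844691, 220.        ]])]
189.28640369191606 81.09413114708533
t 21.50 pos [557.6  93.3 297.4] yaw 70.13 tilt 0.0021 F [-0.3 -0.4  1.3] M [ 0.06 -0.12 -0.04] w 67.3
  delta m [0.1177 0.1741 0.0275] roll rad 1.372 (78.6 deg) rows>= 11.0
call 0 rows 5 [0.116, 0.171, 0.027] 0.62
call 1 rows 5 [0.0032, 0.0015, 0.0004] 0.62
call 2 rows 2 [0.0, -0.0, 0.0] 0.132
```

View pics/w18p.png

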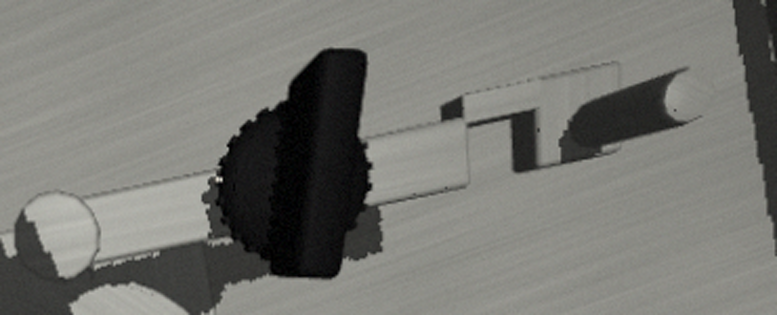

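move_arm(
  deltas=[
    [60,0.025,0.035,0.005,0.12],
    [100,0.05,0.075,0.01,0.245],
    [139,0.08,0.12,0.018,0.37],
    [139,0.105,0.155,0.024,0.495],
    [139,0.117,0.172,0.027,0.62],
  ],
)

```text
t: 21.92
ee_pos: [509.8, 281.8, 272.9]
orientation: [-1.412, -2.806, 0.001]
ft_force: [0.7, 0.0, 0.2]
width: 44.1
```

move_arm(
  deltas=[
    [139,0,0,0,0.12],
    [139,0,0,0,0.245],
    [139,0,0,0,0.37],
    [139,0,0,0,0.495],
    [139,0,0,0,0.62],
  ],
)

```text
t: 22.33
ee_pos: [510.2, 280.5, 272.9]
orientation: [-2.2, -2.242, 0.002]
ft_force: [-0.1, 0.1, 0.3]
width: 40.0
```

```bash
python3 -c "
from h import *
im,C=look('w19')
p,R,o=pose()
delta(507,295.5,270,-8.5)
for q in ([507,295.5,249],[507.2,296.4,249],[p[0],p[1],249]): print(proj([q],C))
"
```

```text
t 22.38 pos [510.2 280.4 272.9] yaw 0.64 tilt 0.0013 F [ 0.6 -0.4 -0.2] M [-0.   -0.09  0.  ] w 39.8
  delta m [ 0.0151 -0.0031  0.0029] roll rad 0.160 (9.1 deg) rows>= 1.3
[[313.84485338 236.0015281 ]]
[[314.18699198 234.60938794]]
[[318.60099615 259.11512954]]
```

View pics/w19.png

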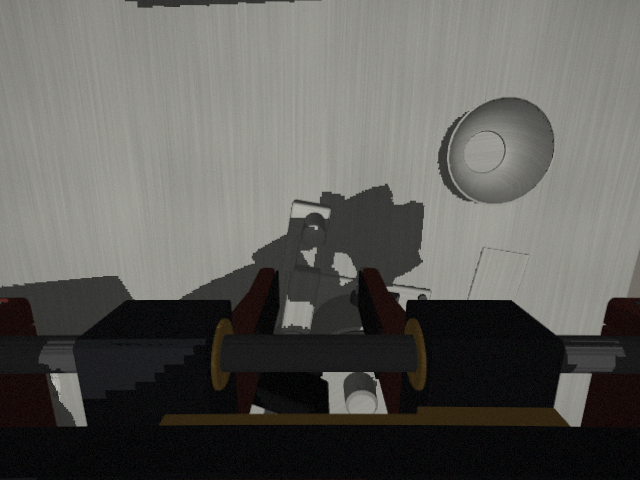

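```bash
python3 -c "
import cv2;im=cv2.imread('pics/w19.png');cv2.imwrite('pics/w19z.png',cv2.convertScaleAbs(cv2.resize(im[190:340,230:420],None,fx=4,fy=4,interpolation=cv2.INTER_CUBIC),alpha=1.7,beta=20))"
```

View pics/w19z.png

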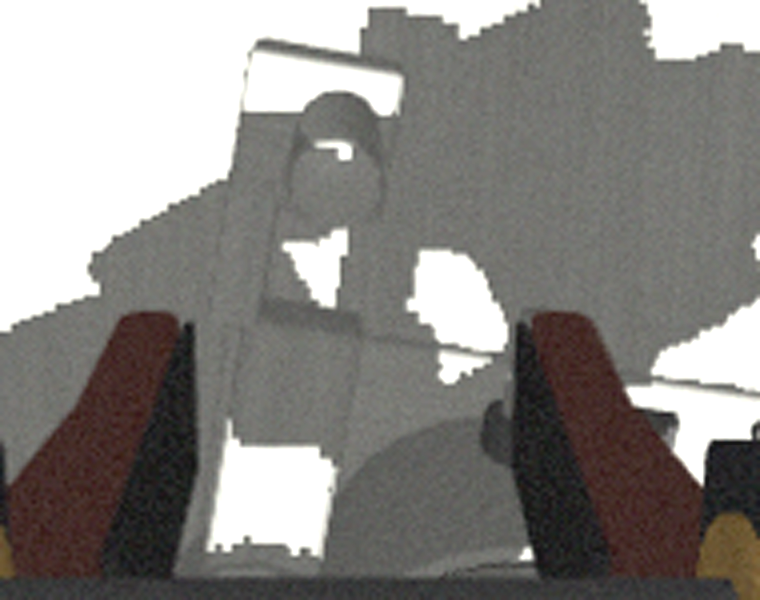

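move_arm(
  deltas=[
    [139,0.008,-0.0015,0,0.08],
    [139,0.0155,-0.003,0.01,0.16],
    [139,0.0155,-0.003,0.025,0.16],
    [139,0.0155,-0.003,0.025,0.16],
    [139,0.0155,-0.003,0.025,0.16],
  ],
)

```text
t: 22.8
ee_pos: [506.5, 295.5, 247.8]
orientation: [-2.363, -2.069, 0.004]
ft_force: [-0.4, -0.6, -0.4]
width: 39.9
```

```bash
python3 -c "
from h import *
im,C=look('w20')
delta(507.1,296.1,196,-8.5)
cv2.imwrite('pics/w20z.png',cv2.convertScaleAbs(cv2.resize(im[190:340,230:420],None,fx=4,fy=4,interpolation=cv2.INTER_CUBIC),alpha=1.7,beta=20)) "
```

```text
t 22.85 pos [507.1 295.6 248.6] yaw -7.64 tilt 0.0009 F [ 0.3 -0.2  0.7] M [-0.05 -0.05  0.04] w 39.9
  delta m [0.0005 0.     0.0526] roll rad 0.015 (0.9 deg) rows>= 1.3
```

View pics/w20z.png

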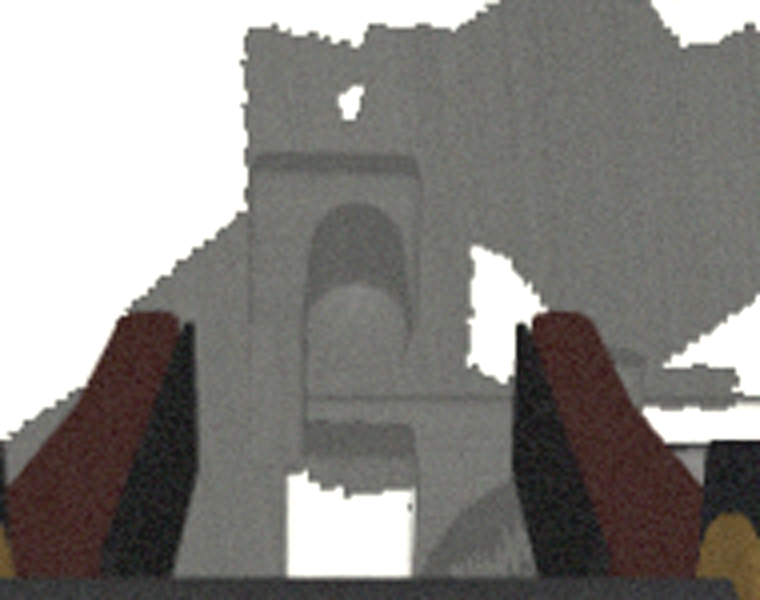

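Pin (zoom (357,335)) is between the fingers. Lower 52 mm and close the cage.

move_arm(
  deltas=[
    [139,0.0005,0,0.015,0.015],
    [139,0.0005,0,0.03,0.015],
    [139,0.0005,0,0.042,0.015],
    [139,0.0005,0,0.049,0.015],
    [139,0.0005,0,0.052,0.015],
  ],
)

```text
t: 23.27
ee_pos: [506.9, 295.9, 195.9]
orientation: [-2.381, -2.049, 0.002]
ft_force: [-0.1, 0.1, 0.1]
width: 40.2
```

move_arm(
  deltas=[
    [190,0,0,0,0],
    [190,0,0,0,0],
    [190,0,0,0,0],
    [190,0,0,0,0],
  ],
)

```text
t: 23.6
ee_pos: [507.7, 296.5, 197.5]
orientation: [2.382, 2.048, 0.002]
ft_force: [-0.4, 0.0, 0.2]
width: 22.5
```

```bash
python3 -c "
from h import *
im,C=look('w21')
delta(507.1,296.1,196,-8.5)
cv2.imwrite('pics/w21z.png',cv2.convertScaleAbs(cv2.resize(im[190:340,230:420],None,fx=4,fy=4,interpolation=cv2.INTER_CUBIC),alpha=1.7,beta=20)) "
```

```text
t 23.65 pos [507.6 296.5 197.4] yaw -8.60 tilt 0.0011 F [-0.7  0.5  0.1] M [-0.03 -0.03  0.01] w 22.5
  delta m [-0.0005 -0.0004  0.0014] roll rad -0.002 (-0.1 deg) rows>= 0.0
```

View pics/w21z.png

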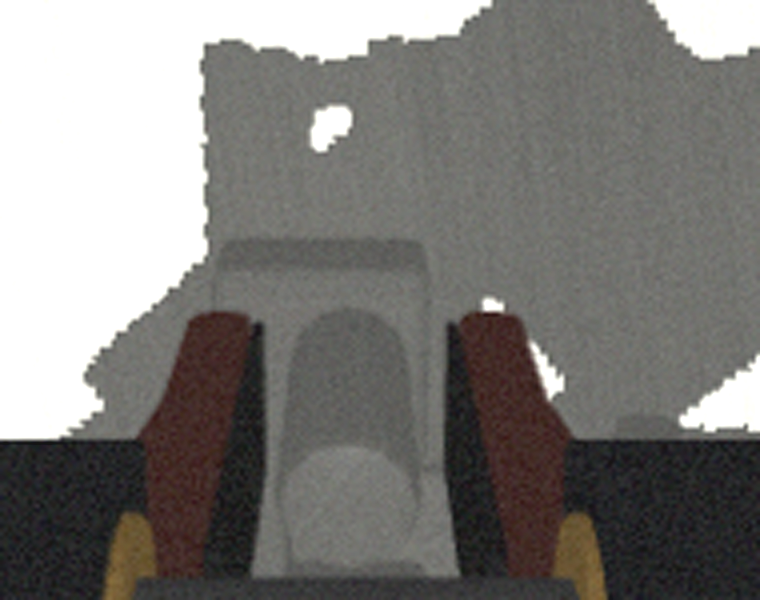

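move_arm(
  deltas=[
    [190,-0.001,0.02,0,0.105],
    [190,-0.004,0.04,0,0.209],
    [190,-0.0095,0.0595,0,0.314],
    [190,-0.0165,0.0785,0,0.419],
    [190,-0.026,0.0965,0,0.524],
  ],
)

```text
t: 24.07
ee_pos: [599.4, 256.4, 197.0]
orientation: [-2.834, -1.355, -0.0]
ft_force: [-1.7, 0.1, 0.5]
width: 22.4
```

```bash
cat >> h.py <<'E'
H=np.array([477.7,105.7])
def arc():
    p,R,o=pose(); v=p[:2]-H
    print("r %.1f theta %.2f yoke~%.3f"%(np.linalg.norm(v),np.degrees(np.arctan2(v[1],v[0])),np.arctan2(v[1],v[0])+np.radians(8.5)))
E
python3 -c "
from h import *
arc();delta(0,0,0)"
```

```text
r 193.7 theta 51.07 yoke~1.040
t 24.07 pos [599.4 256.4 197. ] yaw -38.90 tilt 0.0008 F [-1.7  0.1  0.5] M [0.11 0.26 0.02] w 22.4
  delta m [-0.5761 -0.3054  0.1968] roll rad 0.000 (0.0 deg) rows>= 16.3
```

move_arm(
  deltas=[
    [190,-0.001,0.02,0,0.105],
    [190,-0.004,0.04,0,0.209],
    [190,-0.0095,0.0595,0,0.314],
    [190,-0.0165,0.0785,0,0.419],
    [190,-0.026,0.0965,0,0.524],
  ],
)

```text
t: 24.48
ee_pos: [658.7, 175.5, 197.0]
orientation: [-3.088, -0.574, -0.001]
ft_force: [-1.0, 1.3, 0.4]
width: 22.6
```

```bash
python3 -c "
from h import *
arc();delta(668.6,77.2,197,-98.5)
s=get_image('scene')
cv2.imwrite('pics/s22.png',cv2.resize(s[100:290,280:460],None,fx=3.1,fy=3.1,interpolation=cv2.INTER_CUBIC))
"
```

```text
r 194.0 theta 21.08 yoke~0.516
t 24.48 pos [658.7 175.5 197. ] yaw -68.93 tilt 0.0012 F [-1.   1.3  0.4] M [ 0.24  0.03 -0.01] w 22.6
  delta m [-0.0261  0.0953 -0.0001] roll rad 0.516 (29.6 deg) rows>= 4.1
```

View pics/s22.png

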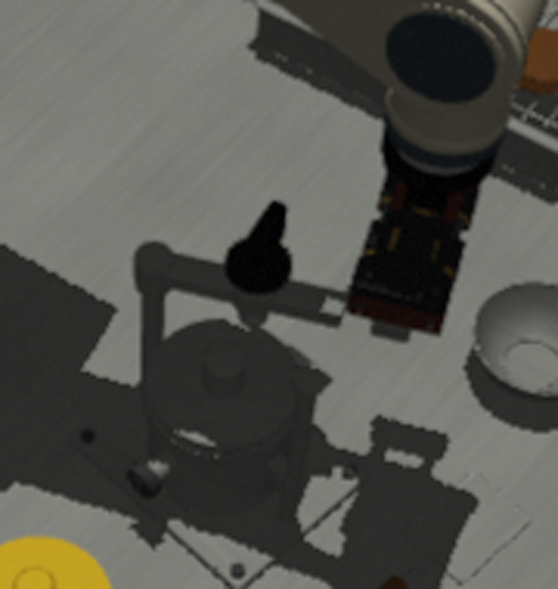

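move_arm(
  deltas=[
    [190,-0.001,0.02,0,0.105],
    [190,-0.004,0.04,0,0.209],
    [190,-0.0095,0.0595,0,0.314],
    [190,-0.0145,0.073,0,0.39],
    [190,-0.0175,0.0795,0,0.425],
  ],
)

```text
t: 24.95
ee_pos: [670.8, 94.0, 197.0]
orientation: [-3.14, 0.087, -0.001]
ft_force: [0.4, 1.5, 0.1]
width: 22.1
```

```bash
python3 -c "
from h import *
arc();delta(668.6,77.2,197,-98.5)
"
```

```text
r 193.4 theta -3.46 yoke~0.088
t 24.95 pos [670.8  94.  197. ] yaw -93.17 tilt 0.0006 F [0.4 1.5 0.1] M [ 0.2  -0.16 -0.06] w 22.1
  delta m [-0.0012  0.0169 -0.    ] roll rad 0.093 (5.3 deg) rows>= 0.7
```

move_arm(
  deltas=[
    [190,0,0.004,0,0.02],
    [190,-0.0005,0.008,0,0.04],
    [190,-0.001,0.012,0,0.06],
    [190,-0.001,0.014,0,0.07],
  ],
)

```text
t: 25.28
ee_pos: [668.6, 81.6, 196.9]
orientation: [-3.136, 0.192, -0.0]
ft_force: [0.8, 0.8, 0.4]
width: 22.7
```

move_arm(
  deltas=[
    [190,0,0.001,0,0.005],
    [190,0,0.002,0,0.01],
    [190,0,0.003,0,0.015],
  ],
)

```text
t: 25.53
ee_pos: [668.3, 78.6, 196.8]
orientation: [-3.134, 0.215, 0.0]
ft_force: [-0.5, 1.0, 0.9]
width: 22.2
```

```bash
python3 -c "
from h import *
arc();delta(668.6,77.2,197,-98.5)
"
```

```text
r 192.5 theta -8.09 yoke~0.007
t 25.53 pos [668.3  78.6 196.8] yaw -97.85 tilt 0.0002 F [-0.5  1.   0.9] M [ 0.19 -0.01 -0.03] w 22.2
  delta m [ 0.0005  0.0013 -0.0002] roll rad 0.011 (0.7 deg) rows>= 0.1
```

move_arm(
  deltas=[
    [190,0,0.001,0,0],
    [190,0,0.002,0,0],
    [190,0,0.002,0,0],
  ],
)

```text
t: 25.78
ee_pos: [668.1, 76.2, 196.7]
orientation: [3.134, -0.215, -0.0]
ft_force: [-0.8, 0.5, 0.5]
width: 22.2
```

move_arm(
  deltas=[
    [190,0,0.001,0,0],
    [190,0,0.002,0,0],
    [190,0,0.002,0,0],
  ],
)

```text
t: 26.03
ee_pos: [668.1, 75.8, 196.7]
orientation: [-3.132, 0.216, -0.001]
ft_force: [1.1, 6.9, -1.0]
width: 22.4
```

move_arm(
  deltas=[
    [190,0,0.001,0,0],
    [190,0,0.001,0,0],
    [190,0,0.001,0,0],
  ],
)

```text
t: 26.28
ee_pos: [668.0, 75.7, 196.6]
orientation: [-3.131, 0.215, -0.001]
ft_force: [1.7, 10.0, -1.4]
width: 22.2
```

move_arm(
  deltas=[
    [139,0,-0.002,0,0],
    [139,0,-0.003,0,0],
    [139,0,-0.003,0,0],
    [139,0,-0.003,-0.02,0],
    [139,0,-0.003,-0.05,0],
  ],
)

```text
t: 26.7
ee_pos: [665.9, 75.6, 243.7]
orientation: [3.132, -0.216, -0.011]
ft_force: [0.4, -0.2, 0.0]
width: 40.0
```

move_arm(
  deltas=[
    [139,0,0,-0.03,0],
    [139,0,0,-0.06,0],
    [139,0,0,-0.085,0],
    [139,0,0,-0.095,0],
    [139,0,0,-0.1,0],
  ],
)

```text
t: 27.12
ee_pos: [668.9, 76.0, 348.8]
orientation: [-3.134, 0.216, -0.005]
ft_force: [0.0, 0.4, 0.4]
width: 40.2
```

```bash
python3 -c "
from h import *
delta(559,93.5,300,70)
im,C=look('w23'); np.savez('C23.npz',K=C[0],D=C[1],W=C[2])
for cam_ in('wrist','top','scene'):
  if cam_!='wrist': s=get_image(cam_); cv2.imwrite('pics/'+cam_+'23.png',s)
  for n in ['knob_grip','clamp_grip']: print(cam_,n,[(round(d['conf'],2),np.round(d['location'],1)) for d in place_of(cam_,n)[:3]])
"
```

```text
t 27.12 pos [668.9  76.  348.8] yaw -97.89 tilt 0.0033 F [0.  0.4 0.4] M [0.04 0.03 0.02] w 40.2
  delta m [-0.1114 -0.0022  0.0484] roll rad -2.930 (-167.9 deg) rows>= 23.4
wrist knob_grip []
wrist clamp_grip [(0.62, array([670.3,  81.6, 226.8]))]
top knob_grip []
top clamp_grip []
scene knob_grip [(0.85, array([555.1,  96.3, 251.5]))]
scene clamp_grip [(0.73, array([672.5,  82.1, 226.3]))]
```

View pics/w23.png

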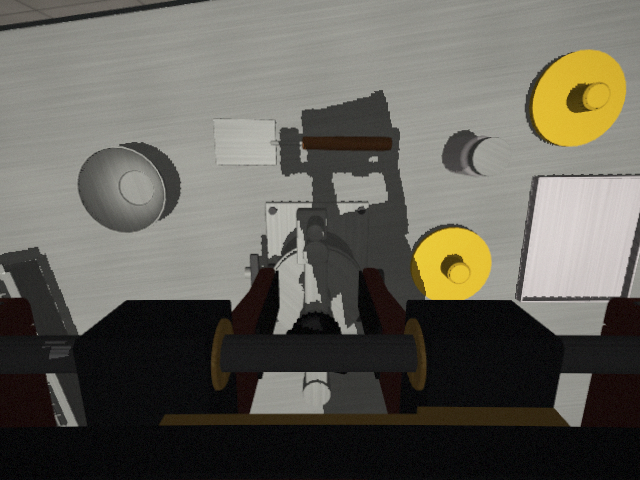

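View pics/scene23.png

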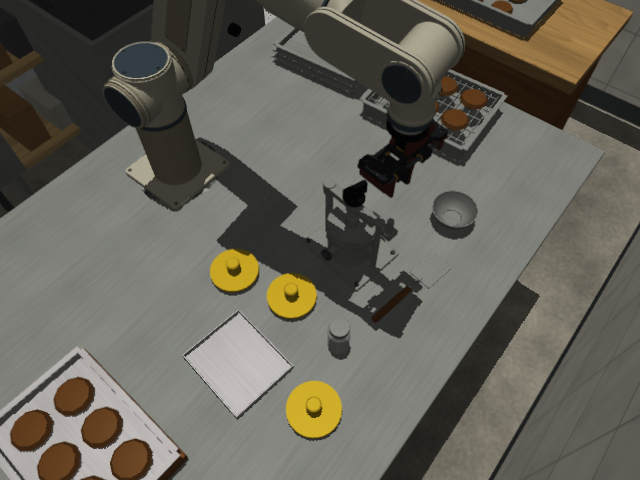

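```bash
python3 -c "
from h import *
f=np.load('C18.npz');C=(f['K'],f['D'],f['W'])
P=on_plane([(433.3,47.6),(420,147.6)],C,269); print(P); d=P[1]-P[0]; a=np.degrees(np.arctan2(d[1],d[0])); print(a,'now wing',(a-89.5)%180,np.linalg.norm(d))
"
```

```text
[[465.03314976 195.26685303 269.        ]
 [514.65729369 173.93377152 269.        ]]
-23.262539792464366 now wing 67.23746020753563 54.015331412592396
```

```bash
python3 -c "
from h import *
print(pose()[2]['qpos'])
p,R,o=pose();print(R.T@(np.array([558.9,94.3,320])-p))
"
```

```text
[ 9.60061261e-02  3.77630834e-01  1.36162061e+00 -2.00639283e-06
  1.40421800e+00  1.80420175e+00]
[-110.30566374   -2.9584649    25.68002904]
```

move_arm(
  deltas=[
    [100,-0.025,-0.0005,0.006,-0.12],
    [60,-0.055,-0.0015,0.014,-0.245],
    [60,-0.085,-0.002,0.02,-0.37],
    [60,-0.102,-0.003,0.024,-0.495],
    [60,-0.11,-0.003,0.0255,-0.62],
  ],
)

```text
t: 27.98
ee_pos: [556.8, 94.6, 320.2]
orientation: [-3.048, -0.761, 0.004]
ft_force: [1.1, 0.4, 0.7]
width: 66.6
```

move_arm(
  deltas=[
    [60,0,0,0,-0.125],
    [60,0,0,0,-0.25],
    [60,0,0,0,-0.375],
    [60,0,0,0,-0.5],
    [60,0,0,0,-0.62],
  ],
)

```text
t: 28.4
ee_pos: [559.5, 94.4, 320.9]
orientation: [-2.671, -1.654, 0.001]
ft_force: [-0.2, -0.5, -0.7]
width: 67.0
```

```bash
python3 -c "
from h import *
delta(558.9,94.3,320,153)
im,C=look('w24'); np.savez('C24.npz',K=C[0],D=C[1],W=C[2])
for n in ['knob_grip','clamp_grip','clamp_hinge','knob_c2','spindle_c2']:
  try: print(n,[(round(d['conf'],2),np.round(d['location'],1)) for d in place_of('wrist',n)[:3]])
  except Exception as e: print(e)
"
```

```text
t 28.40 pos [559.5  94.4 320.9] yaw -26.47 tilt 0.0004 F [-0.2 -0.5 -0.7] M [ 0.04 -0.01 -0.  ] w 67.0
  delta m [-0.0003 -0.0005  0.0009] roll rad -3.132 (-179.5 deg) rows>= 25.1
knob_grip [(0.56, array([561.1,  95.6, 252.8]))]
clamp_grip [(0.83, array([667.4,  80. , 230. ])), (0.37, array([ 695.8, -143.4,   -5.4]))]
clamp_hinge [(0.91, array([477.5, 105.4, 226.1]))]
it knows: bowl, clamp_grip, clamp_hinge, foot, knob_grip, lid, lid_grip, pot_seat, shaker, turner
it knows: bowl, clamp_grip, clamp_hinge, foot, knob_grip, lid, lid_grip, pot_seat, shaker, turner
```

View pics/w24.png

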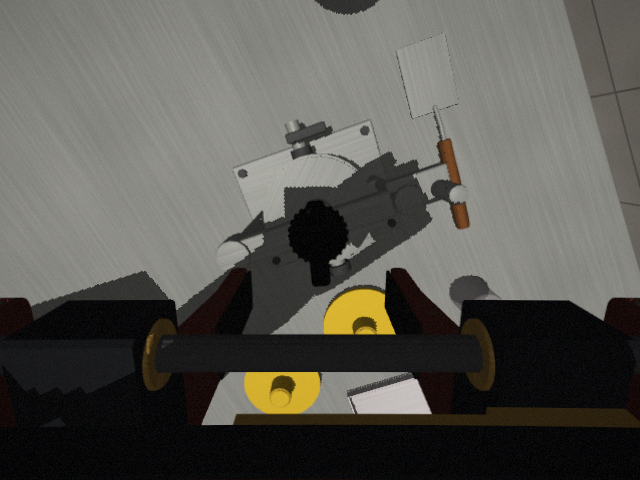

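```bash
python3 -c "
import cv2;im=cv2.imread('pics/w24.png');cv2.imwrite('pics/w24z.png',cv2.convertScaleAbs(cv2.resize(im[180:300,250:390],None,fx=5,fy=5,interpolation=cv2.INTER_CUBIC),alpha=5,beta=10))"
```

```text
(no output)
```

View pics/w24z.png

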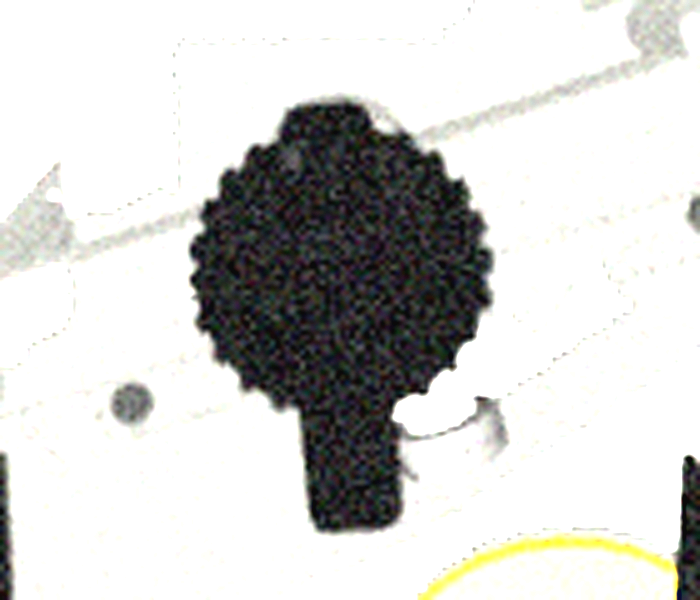

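```bash
python3 -c "
from h import *
f=np.load('C24.npz');C=(f['K'],f['D'],f['W'])
P=on_plane([(315.4,201.6),(321.4,284.4)],C,269); print(P,P.mean(0)); d=P[0]-P[1]; a=np.degrees(np.arctan2(d[1],d[0])); print('wing',a%180,'normal',(a+90)%180,np.linalg.norm(d))
print(on_plane([(318,233)],C,240))
plan(559,94.2,320,153)
"
```

```text
[[572.31087585 124.2530356  269.        ]
 [548.81515369  67.5760133  269.        ]] [560.56301477  95.91452445 269.        ]
wing 67.48332197398898 normal 157.48332197398898 61.354167073555814
[[560.7645067   97.12602382 240.        ]]
t 28.60 pos [559.5  94.3 321. ] yaw -27.05 tilt 0.0003 F [-0.1  0.1 -0.4] M [-0.01 -0.08 -0.02] w 66.7
  delta m [-0.0004 -0.0004  0.001 ] roll rad 3.141 (180.0 deg) rows>= 25.1
call 0 rows 5 [-0.0004, -0.0004, 0.001] 0.62
call 1 rows 5 [0.0, -0.0, 0.0] 0.62
call 2 rows 5 [-0.0, -0.0, 0.0] 0.62
call 3 rows 5 [-0.0, -0.0, 0.0] 0.62
call 4 rows 5 [-0.0, 0.0, 0.0] 0.62
call 5 rows 1 [-0.0, 0.0, 0.0] 0.041
```

move_arm(
  deltas=[
    [60,0,0,0,-0.125],
    [60,0,0,0,-0.25],
    [60,0,0,0,-0.375],
    [60,0,0,0,-0.5],
    [60,0,0,0,-0.62],
  ],
)

```text
t: 29.02
ee_pos: [559.6, 94.3, 321.1]
orientation: [-2.044, -2.386, 0.0]
ft_force: [-0.1, -0.6, 1.0]
width: 67.3
```

move_arm(
  deltas=[
    [60,0,0,0,-0.125],
    [60,0,0,0,-0.25],
    [60,0,0,0,-0.375],
    [60,0,0,0,-0.5],
    [60,0,0,0,-0.62],
  ],
)

```text
t: 29.43
ee_pos: [559.6, 94.3, 321.1]
orientation: [-1.218, -2.896, 0.0]
ft_force: [0.5, -0.1, -0.7]
width: 67.0
```

move_arm(
  deltas=[
    [60,0,0,0,-0.125],
    [60,0,0,0,-0.25],
    [60,0,0,0,-0.375],
    [60,0,0,0,-0.5],
    [60,0,0,0,-0.62],
  ],
)

```text
t: 29.85
ee_pos: [559.6, 94.3, 321.1]
orientation: [-0.277, -3.129, 0.0]
ft_force: [-0.3, -0.0, -0.1]
width: 67.1
```

move_arm(
  deltas=[
    [60,0,0,0,-0.125],
    [60,0,0,0,-0.25],
    [60,0,0,0,-0.375],
    [60,0,0,0,-0.5],
    [60,0,0,0,-0.62],
  ],
)

```text
t: 30.27
ee_pos: [559.6, 94.3, 321.1]
orientation: [0.691, -3.064, -0.0]
ft_force: [0.3, -0.4, 0.7]
width: 67.0
```

move_arm(
  deltas=[
    [60,0,0,0,-0.125],
    [60,0,0,0,-0.25],
    [60,0,0,0,-0.375],
    [60,0,0,0,-0.5],
    [60,0,0,0,-0.62],
  ],
)

```text
t: 30.68
ee_pos: [559.6, 94.3, 321.1]
orientation: [1.593, -2.708, -0.0]
ft_force: [-0.1, 0.1, 0.2]
width: 67.0
```

```bash
python3 -c "
from h import *
delta(559.5,95,240,153)
print(pose()[2]['qpos'])
im,C=look('w25'); np.savez('C25.npz',K=C[0],D=C[1],W=C[2])
cv2.imwrite('pics/w25z.png',cv2.convertScaleAbs(cv2.resize(im[180:330,230:420],None,fx=4,fy=4,interpolation=cv2.INTER_CUBIC),alpha=5,beta=10))
"
```

```text
t 30.68 pos [559.6  94.3 321.1] yaw 150.94 tilt 0.0002 F [-0.1  0.1  0.2] M [ 0.14 -0.07  0.01] w 67.0
  delta m [-0.0006  0.0004  0.0811] roll rad -0.036 (-2.1 deg) rows>= 1.9
[ 1.46024285e-01  2.19650069e-01  1.63059985e+00  2.56144701e-05
  1.29152608e+00 -2.48831339e+00]
```

View pics/w25z.png

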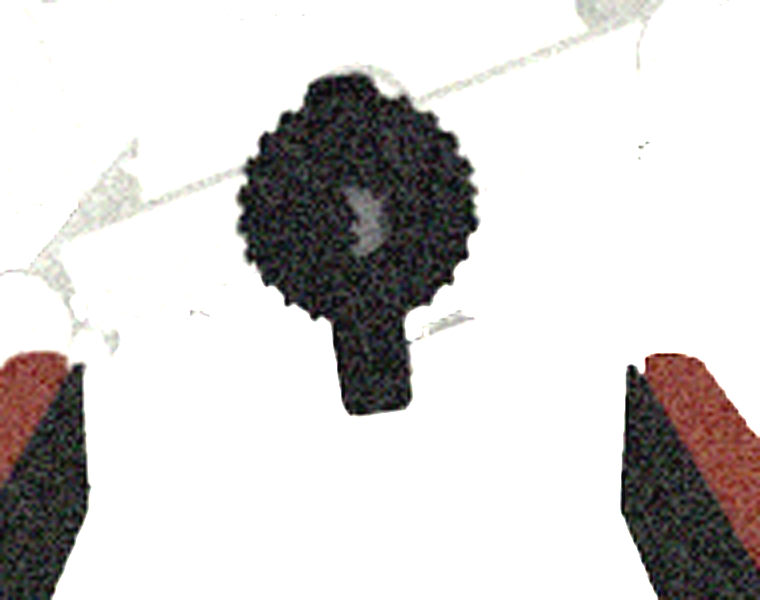

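```bash
python3 -c "
from h import *
f=np.load('C25.npz');C=(f['K'],f['D'],f['W'])
P=on_plane([(316.2,199.5),(324.5,282)],C,269); print(P,P.mean(0)); d=P[0]-P[1]; a=np.degrees(np.arctan2(d[1],d[0])); print('wing',a%180,'normal',(a+90)%180,np.linalg.norm(d))
"
```

```text
[[544.10444907  63.06760292 269.        ]
 [568.40842884 119.02648589 269.        ]] [556.25643896  91.0470444  269.        ]
wing 66.52380058090311 normal 156.52380058090313 61.00885195079683
```

move_arm(
  deltas=[
    [60,0.0007,0.0007,0.02,0],
    [60,0.0007,0.0007,0.045,0],
    [60,0.0007,0.0007,0.07,0],
    [80,0.0007,0.0007,0.085,0],
    [100,0.0007,0.0007,0.092,0],
  ],
)

```text
t: 31.15
ee_pos: [557.2, 93.8, 226.7]
orientation: [1.581, -2.711, -0.002]
ft_force: [-0.8, -0.5, -0.4]
width: 57.1
```

move_arm(
  deltas=[
    [120,0,0,0.004,0],
    [130,0,0,0.008,0],
    [130,0,0,0.011,0],
    [130,0,0,0.011,0],
  ],
)

```text
t: 31.48
ee_pos: [558.9, 94.1, 218.5]
orientation: [-1.588, 2.71, -0.0]
ft_force: [0.8, -0.2, -0.6]
width: 43.4
```

```bash
python3 -c "
from h import *
delta(558.6,94,218,151)
im,C=look('w26')
cv2.imwrite('pics/w26z.png',cv2.convertScaleAbs(cv2.resize(im[180:340,230:420],None,fx=4,fy=3.7,interpolation=cv2.INTER_CUBIC),alpha=4,beta=10))
s=get_image('scene'); cv2.imwrite('pics/s26.png',cv2.resize(s[130:290,280:430],None,fx=3.7,fy=3.7,interpolation=cv2.INTER_CUBIC))
"
```

```text
t 31.48 pos [558.9  94.1 218.5] yaw 150.74 tilt 0.0007 F [ 0.8 -0.2 -0.6] M [ 0.06 -0.05 -0.  ] w 43.4
  delta m [0.0002 0.0002 0.0005] roll rad -0.005 (-0.3 deg) rows>= 0.0
```

View pics/w26z.png

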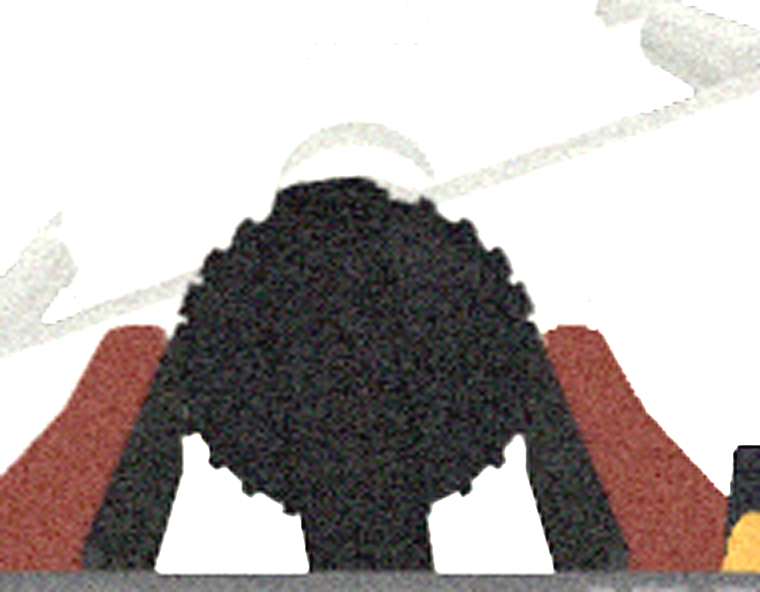

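View pics/s26.png

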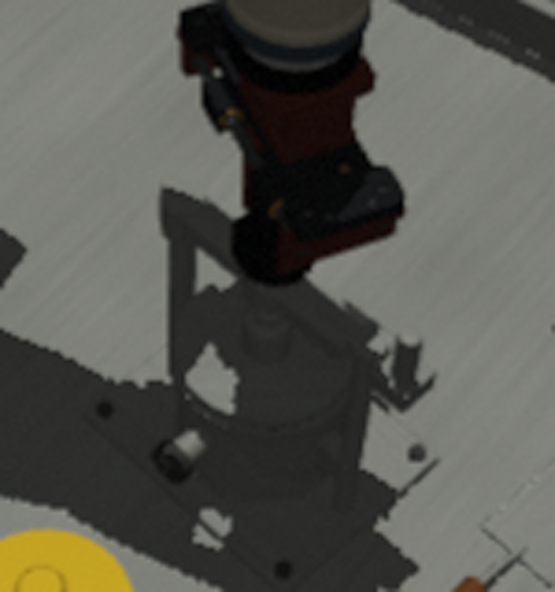

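move_arm(
  deltas=[
    [255,0,0,0,0],
    [255,0,0,0,0],
    [255,0,0,0,0],
    [255,0,0,0,0],
    [255,0,0,0,0],
  ],
)

```text
t: 32.0
ee_pos: [558.6, 94.1, 218.2]
orientation: [1.59, -2.71, 0.0]
ft_force: [0.6, 0.3, -3.2]
width: 14.1
```

```bash
cat >> h.py <<'E'
def st():
    p,R,o=pose(); print("t %.2f"%o["t"],p.round(1),"yaw %.1f"%np.degrees(np.arctan2(R[1,1],R[0,1])),"F",np.round(o["ft_force"],1),"M",np.round(o["moment"],3),"w %.1f q6 %.2f tq6 %.3f"%(o["width"],o["qpos"][5],o["joint_torque"][5]))
E
python3 -c "
from h import *
st()"
```

```text
t 32.00 [558.6  94.1 218.2] yaw 150.8 F [ 0.6  0.3 -3.2] M [ 0.142 -0.248  0.194] w 14.1 q6 -2.49 tq6 0.235
```

move_arm(
  deltas=[
    [255,0,0,0.00025,0.1],
    [255,0,0,0.0005,0.2],
    [255,0,0,0.00075,0.3],
    [255,0,0,0.001,0.4],
    [255,0,0,0.00125,0.5],
  ],
)

```text
t: 32.42
ee_pos: [558.7, 94.1, 216.9]
orientation: [0.863, -3.021, 0.0]
ft_force: [0.2, 0.6, -0.9]
width: 14.1
```

```bash
python3 -c "
from h import *
st()"
```

```text
t 32.42 [558.7  94.1 216.9] yaw 121.9 F [ 0.2  0.6 -0.9] M [ 0.086 -0.187  0.218] w 14.1 q6 -1.98 tq6 -1.393
```

move_arm(
  deltas=[
    [255,0,0,0.00025,0.1],
    [255,0,0,0.0005,0.2],
    [255,0,0,0.00075,0.3],
    [255,0,0,0.001,0.4],
    [255,0,0,0.00125,0.5],
  ],
)

```text
t: 32.83
ee_pos: [558.7, 94.0, 215.6]
orientation: [-0.089, 3.14, -0.0]
ft_force: [1.0, -0.7, -0.9]
width: 14.4
```

```bash
python3 -c "
from h import *
st()"
```

```text
t 32.83 [558.7  94.  215.6] yaw 93.2 F [ 1.  -0.7 -0.9] M [ 0.044 -0.278  0.18 ] w 14.4 q6 -1.48 tq6 -1.393
```

move_arm(
  deltas=[
    [255,0,0,0.00025,0.1],
    [255,0,0,0.0005,0.2],
    [255,0,0,0.00075,0.3],
  ],
)

```text
t: 33.08
ee_pos: [558.7, 94.0, 214.9]
orientation: [0.381, 3.118, -0.0]
ft_force: [0.2, 0.7, -0.9]
width: 14.4
```

```bash
python3 -c "
from h import *
st()"
```

```text
t 33.08 [558.7  94.  214.9] yaw 76.1 F [ 0.2  0.7 -0.9] M [-0.018 -0.189  0.224] w 14.4 q6 -1.18 tq6 -1.348
```

move_arm(
  deltas=[
    [255,0,0,0.00025,0.1],
    [255,0,0,0.0005,0.2],
  ],
)

```text
t: 33.25
ee_pos: [558.8, 93.9, 214.6]
orientation: [0.691, 3.064, -0.0]
ft_force: [-0.3, 0.5, 0.8]
width: 14.1
```

```bash
python3 -c "
from h import *
st()"
```

```text
t 33.25 [558.8  93.9 214.6] yaw 64.6 F [-0.3  0.5  0.8] M [-0.058 -0.071  0.287] w 14.1 q6 -0.98 tq6 -1.316
```

move_arm(
  deltas=[
    [255,0,0,0.00025,0.1],
    [255,0,0,0.0005,0.2],
  ],
)

```text
t: 33.42
ee_pos: [558.8, 94.0, 214.2]
orientation: [0.993, 2.98, -0.0]
ft_force: [-0.2, 0.1, 2.2]
width: 14.8
```

```bash
python3 -c "
from h import *
st()"
```

```text
t 33.42 [558.8  94.  214.2] yaw 53.1 F [-0.2  0.1  2.2] M [-0.134 -0.021  0.303] w 14.8 q6 -0.78 tq6 -1.279
```

move_arm(
  deltas=[
    [255,0,0,0.00025,0.08],
  ],
)

```text
t: 33.5
ee_pos: [558.8, 93.9, 214.0]
orientation: [1.111, 2.938, -0.0]
ft_force: [-0.6, -0.5, 3.2]
width: 14.6
```

```bash
python3 -c "
from h import *
st()"
```

```text
t 33.50 [558.8  93.9 214. ] yaw 48.6 F [-0.6 -0.5  3.2] M [-0.094  0.04   0.373] w 14.6 q6 -0.70 tq6 -0.684
```

move_arm(
  deltas=[
    [255,0,0,0.00025,0.08],
  ],
)

```text
t: 33.58
ee_pos: [558.8, 93.9, 213.9]
orientation: [1.227, 2.892, -0.0]
ft_force: [-1.2, 0.5, 3.6]
width: 14.7
```

```bash
python3 -c "
from h import *
st()"
```

```text
t 33.58 [558.8  93.9 213.9] yaw 44.0 F [-1.2  0.5  3.6] M [-0.138 -0.001  0.355] w 14.7 q6 -0.62 tq6 -0.890
```

move_arm(
  deltas=[
    [255,0,0,0,0.08],
  ],
)

```text
t: 33.67
ee_pos: [558.8, 93.9, 213.8]
orientation: [1.341, 2.84, -0.0]
ft_force: [-1.3, 0.2, 1.9]
width: 14.5
```

```bash
python3 -c "
from h import *
st()"
```

```text
t 33.67 [558.8  93.9 213.8] yaw 39.5 F [-1.3  0.2  1.9] M [-0.2   -0.035  0.289] w 14.5 q6 -0.54 tq6 -0.927
```

move_arm(
  deltas=[
    [255,0,0,0.0002,0.08],
  ],
)

```text
t: 33.75
ee_pos: [558.9, 94.0, 213.8]
orientation: [1.454, 2.784, -0.0]
ft_force: [-0.9, -0.8, 4.5]
width: 14.0
```

```bash
python3 -c "
from h import *
st()
im,C=look('w30')
cv2.imwrite('pics/w30z.png',cv2.convertScaleAbs(cv2.resize(im[180:340,230:420],None,fx=4,fy=3.7,interpolation=cv2.INTER_CUBIC),alpha=3,beta=10))
"
```

```text
t 33.75 [558.9  94.  213.8] yaw 34.9 F [-0.9 -0.8  4.5] M [-0.142  0.106  0.257] w 14.0 q6 -0.46 tq6 -1.040
```

View pics/w30z.png

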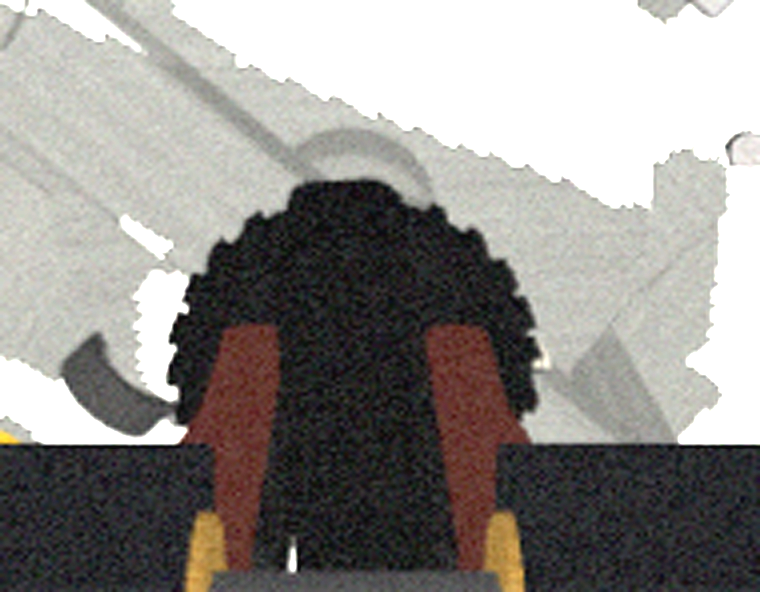

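move_arm(
  deltas=[
    [255,0,0,-0.0003,0.06],
  ],
)

```text
t: 33.88
ee_pos: [558.8, 93.9, 213.8]
orientation: [1.53, 2.743, -0.0]
ft_force: [0.3, -1.2, -0.6]
width: 14.5
```

```bash
python3 -c "
from h import *
st();get_image('top');st();get_image('top');st()"
```

```text
t 33.88 [558.8  93.9 213.8] yaw 31.7 F [ 0.3 -1.2 -0.6] M [-0.254 -0.235  0.24 ] w 14.5 q6 -0.41 tq6 -1.009
t 33.93 [558.8  93.9 213.8] yaw 31.4 F [ 0.2 -2.2  0.5] M [-0.296 -0.12   0.173] w 14.0 q6 -0.40 tq6 -0.269
t 33.98 [558.8  93.9 213.8] yaw 31.7 F [-0.2 -1.2  1.6] M [-0.28  -0.092  0.197] w 13.9 q6 -0.41 tq6 0.880
```

move_arm(
  deltas=[
    [255,0,0,0,0.06],
  ],
)

```text
t: 34.07
ee_pos: [558.9, 93.8, 213.8]
orientation: [1.609, 2.698, -0.0]
ft_force: [-0.6, -1.6, 2.0]
width: 13.9
```

```bash
python3 -c "
from h import *
st();get_image('top');st();get_image('top');st()"
```

```text
t 34.07 [558.9  93.8 213.8] yaw 28.4 F [-0.6 -1.6  2. ] M [-0.324 -0.134  0.251] w 13.9 q6 -0.35 tq6 -1.410
t 34.12 [558.9  93.8 213.8] yaw 28.0 F [-0.6 -2.   2.5] M [-0.367 -0.119  0.163] w 14.3 q6 -0.34 tq6 -0.318
t 34.17 [558.9  93.9 213.8] yaw 28.3 F [ 0.6 -1.8  1.5] M [-0.392 -0.138  0.17 ] w 13.9 q6 -0.35 tq6 0.813
```

move_arm(
  deltas=[
    [255,0,0,0,0.06],
  ],
)

```text
t: 34.25
ee_pos: [558.9, 93.9, 213.8]
orientation: [1.688, 2.649, -0.0]
ft_force: [0.6, -1.9, 2.5]
width: 14.6
```

```bash
python3 -c "
from h import *
st();get_image('top');st();get_image('top');st()"
```

```text
t 34.25 [558.9  93.9 213.8] yaw 25.0 F [ 0.6 -1.9  2.5] M [-0.431 -0.115  0.251] w 14.6 q6 -0.29 tq6 -1.418
t 34.30 [558.9  93.9 213.8] yaw 24.6 F [ 0.6 -2.   2.5] M [-0.425 -0.143  0.228] w 14.0 q6 -0.28 tq6 -0.303
t 34.35 [558.8  93.9 213.8] yaw 24.9 F [-0.4 -2.   2.5] M [-0.422 -0.086  0.144] w 13.9 q6 -0.29 tq6 0.822
```

move_arm(
  deltas=[
    [255,0,0,0,0.06],
  ],
)

```text
t: 34.43
ee_pos: [558.8, 93.9, 213.8]
orientation: [1.766, 2.597, -0.0]
ft_force: [0.5, -1.9, 2.8]
width: 14.4
```

```bash
python3 -c "
from h import *
st();get_image('top');st()
im=get_image('scene');cv2.imwrite('pics/s31.png',cv2.convertScaleAbs(cv2.resize(im[160:240,310:420],None,fx=7,fy=7,interpolation=cv2.INTER_CUBIC),alpha=2.5,beta=10))"
```

```text
t 34.43 [558.8  93.9 213.8] yaw 21.6 F [ 0.5 -1.9  2.8] M [-0.503 -0.077  0.365] w 14.4 q6 -0.23 tq6 -1.354
t 34.48 [558.8  93.9 213.8] yaw 21.2 F [-0.3 -1.7  2.7] M [-0.461 -0.106  0.269] w 14.0 q6 -0.22 tq6 -0.284
```

View pics/s31.png

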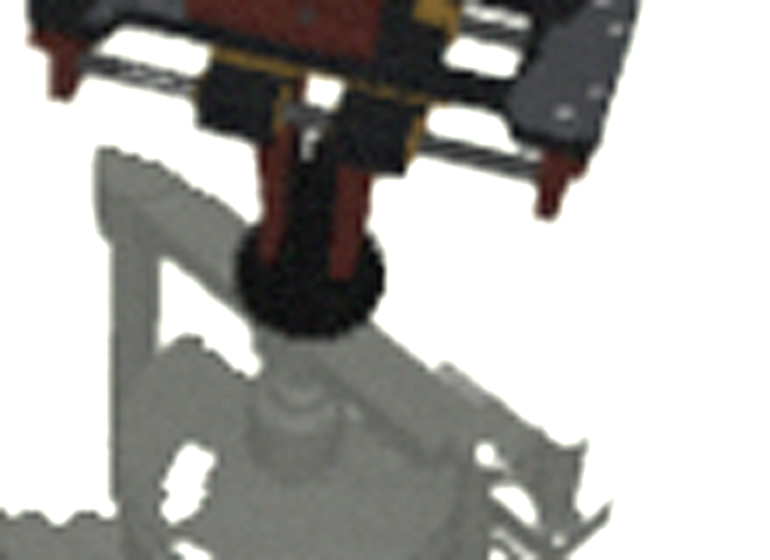

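move_arm(
  deltas=[
    [255,0,0,0,0.06],
  ],
)

```text
t: 34.62
ee_pos: [558.8, 93.9, 213.7]
orientation: [1.843, 2.543, -0.0]
ft_force: [-0.1, -2.0, 2.1]
width: 14.0
```

```bash
python3 -c "
from h import *
st();get_image('top');st()"
```

```text
t 34.62 [558.8  93.9 213.7] yaw 18.1 F [-0.1 -2.   2.1] M [-0.489 -0.108  0.363] w 14.0 q6 -0.17 tq6 -1.307
t 34.67 [558.8  93.9 213.7] yaw 17.8 F [-0.  -2.   3.9] M [-0.531 -0.116  0.253] w 14.3 q6 -0.16 tq6 -0.205
```

move_arm(
  deltas=[
    [255,0,0,0,0.06],
  ],
)

```text
t: 34.75
ee_pos: [558.8, 93.9, 213.7]
orientation: [1.919, 2.487, -0.0]
ft_force: [-0.2, -1.8, 3.7]
width: 14.3
```

```bash
python3 -c "
from h import *
st();get_image('top');st()"
```

```text
t 34.75 [558.8  93.9 213.7] yaw 14.7 F [-0.2 -1.8  3.7] M [-0.528 -0.136  0.345] w 14.3 q6 -0.11 tq6 -1.105
t 34.80 [558.8  93.9 213.7] yaw 14.3 F [ 0.9 -2.3  2.9] M [-0.556 -0.16   0.141] w 14.0 q6 -0.10 tq6 -0.306
```

move_arm(
  deltas=[
    [200,0,0,0,0],
    [130,0,0,0,0],
    [100,0,0,0,0],
    [60,0,0,0,0],
  ],
)

```text
t: 35.13
ee_pos: [558.4, 94.2, 213.3]
orientation: [-1.923, -2.484, 0.0]
ft_force: [0.2, 0.3, -0.6]
width: 35.6
```

move_arm(
  deltas=[
    [60,0,0,-0.01,0],
    [60,0,0,-0.03,0],
    [60,0,0,-0.06,0],
    [60,0,0,-0.08,0],
    [60,0,0,-0.09,0],
  ],
)

```text
t: 35.55
ee_pos: [560.0, 94.4, 307.3]
orientation: [1.922, 2.481, 0.006]
ft_force: [-0.3, -0.8, 0.3]
width: 66.5
```

```bash
python3 -c "
from h import *
st()
im,C=look('w32'); np.savez('C32.npz',K=C[0],D=C[1],W=C[2])
cv2.imwrite('pics/w32z.png',cv2.convertScaleAbs(cv2.resize(im[180:330,230:420],None,fx=4,fy=4,interpolation=cv2.INTER_CUBIC),alpha=3,beta=10))
im=get_image('scene');cv2.imwrite('pics/s32.png',cv2.convertScaleAbs(cv2.resize(im[160:240,310:420],None,fx=7,fy=7,interpolation=cv2.INTER_CUBIC),alpha=2.5,beta=10))"
```

```text
t 35.55 [560.   94.4 307.3] yaw 14.5 F [-0.3 -0.8  0.3] M [-0.035 -0.052 -0.022] w 66.5 q6 -0.11 tq6 -0.002
```

View pics/w32z.png

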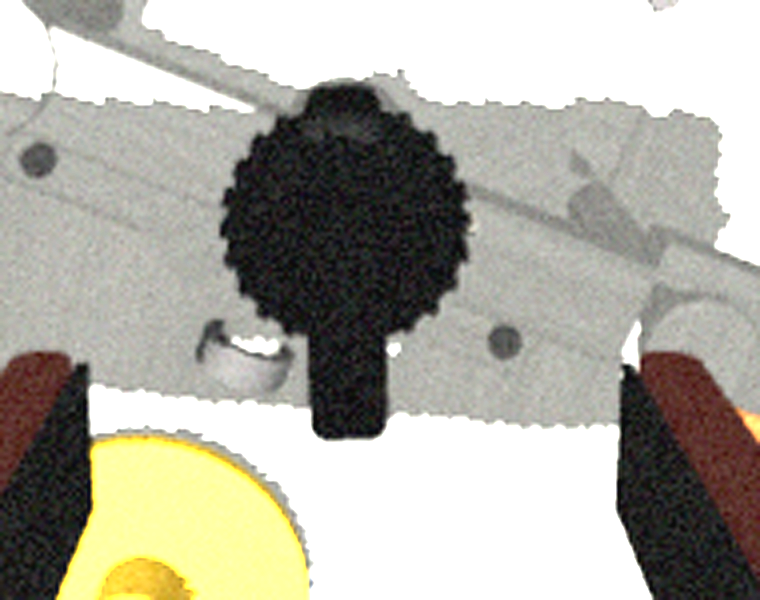

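View pics/s32.png

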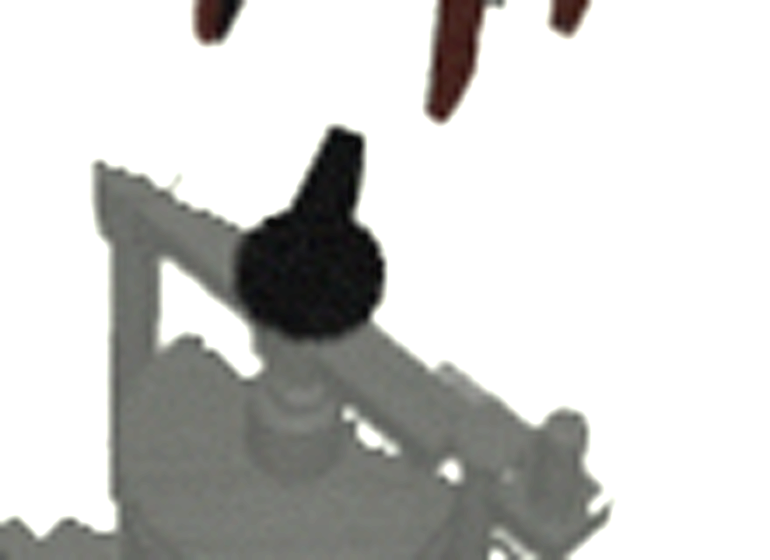

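```bash
python3 -c "
from h import *
for tag,c,zc in (('w18','C18.npz',None),('w32','C32.npz',None)):
    f=np.load(c);C=(f['K'],f['D'],f['W']); im=cv2.imread('pics/%s.png'%tag)
    K0=[488.9,187] if tag=='w18' else [558.8,94]
    u=proj([[*K0,235]],C)[0]; print(tag,u)
    x,y=int(u[0])-38,int(u[1])-38
    cv2.imwrite('pics/%sk.png'%tag,cv2.resize(im[y:y+76,x:x+76],None,fx=7.5,fy=7.5,interpolation=cv2.INTER_NEAREST))
a=np.hstack([cv2.imread('pics/w18k.png')[:, :395],cv2.imread('pics/w32k.png')[:, 150:545]]); 
a=np.hstack([cv2.resize(cv2.imread('pics/w18k.png'),(395,395)),cv2.resize(cv2.imread('pics/w32k.png'),(395,395))]);cv2.imwrite('pics/kk.png',a)
"
```

```text
w18 [414.21021316 103.56528984]
w32 [316.47899469 239.54367788]
```

View pics/kk.png

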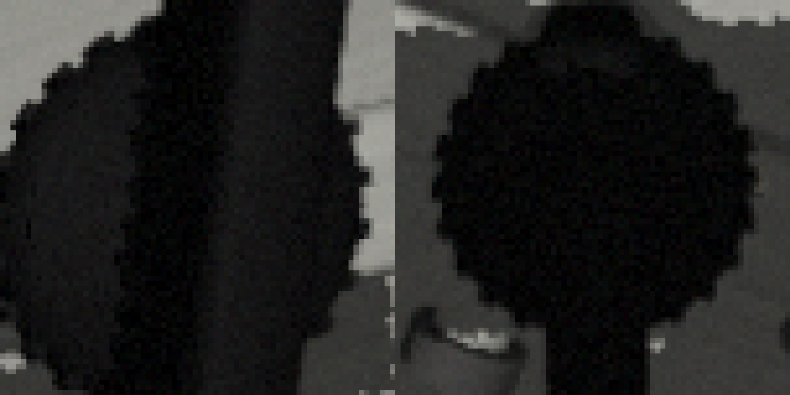

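```bash
python3 -c "
from h import *
f=np.load('C32.npz');C=(f['K'],f['D'],f['W'])
P=on_plane([(230+344/4,180+92/4),(230+349/4,180+434/4)],C,262.5); print(P,P.mean(0)); d=P[0]-P[1]; a=np.degrees(np.arctan2(d[1],d[0])); print('normal',(a+90)%180,np.linalg.norm(d))
st()
"
```

```text
[[550.42205404 125.55706814 262.5       ]
 [566.50987825  66.13108986 262.5       ]] [558.46596614  95.844079   262.5       ]
normal 15.14803909996698 61.56512797341017
t 35.65 [559.7  94.2 305.8] yaw 14.4 F [ 0.7 -0.6 -0.1] M [-0.058 -0.15  -0.028] w 67.1 q6 -0.11 tq6 -0.007
```

move_arm(
  deltas=[
    [60,-0.01,0.04,0,0],
    [60,-0.02,0.08,0.01,0],
    [60,-0.03,0.12,0.02,0],
    [60,-0.04,0.15,0.03,0],
    [60,-0.04,0.16,0.035,0],
  ],
)

```text
t: 36.07
ee_pos: [725.8, 94.2, 264.0]
orientation: [-1.925, -2.48, 0.004]
ft_force: [-1.3, -0.1, -0.3]
width: 66.8
```

```bash
python3 -c "
from h import *
st()
im,C=look('w33')
u=proj([[558.8,94,228]],C)[0];print(u);x,y=int(u[0]),int(u[1])
x0=max(0,x-60);y0=max(0,y-60)
cv2.imwrite('pics/w33z.png',cv2.convertScaleAbs(cv2.resize(im[y0:y0+110,x0:x0+130],None,fx=5.5,fy=5.5,interpolation=cv2.INTER_CUBIC),alpha=3,beta=5))
"
```

```text
t 36.07 [725.8  94.2 264. ] yaw 14.4 F [-1.3 -0.1 -0.3] M [-0.014 -0.042 -0.013] w 66.8 q6 -0.14 tq6 -0.148
[ 63.60086597 191.29344283]
```

View pics/w33z.png

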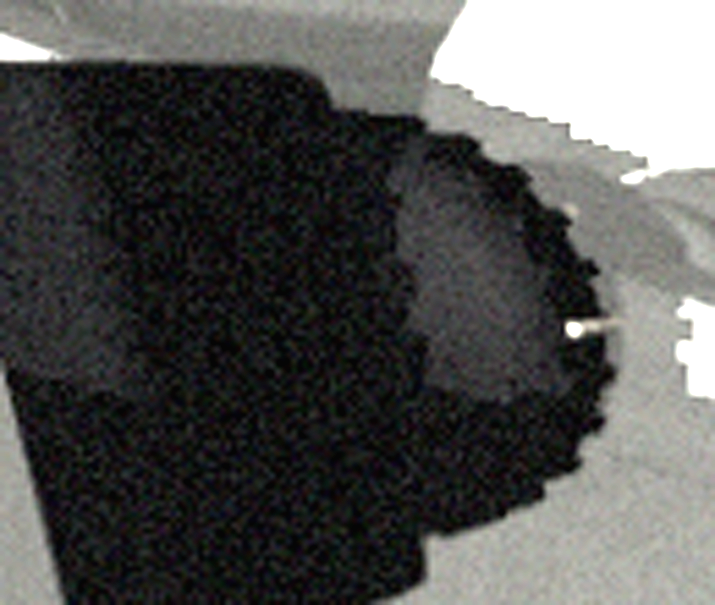

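```bash
python3 -c "
from h import *
im=cv2.imread('pics/w33.png')
C=cam_wrist()
# pose at image: reuse printed pose (t 36.07)
R=Ro.from_rotvec([-1.925,-2.48,0.004]).as_matrix();T=np.eye(4);T[:3,:3]=R;T[:3,3]=[725.8,94.2,264.0]
c=calibration('wrist');C=(np.array(c['intrinsics']),np.array(c['distortion']),np.linalg.inv(T@np.array(c['hand_eye'])))
u=proj([[558.8,94,228]],C)[0];x0=max(0,int(u[0])-60);y0=max(0,int(u[1])-60)
f=lambda a,b:(x0+a/5.5,y0+b/5.5)
cen=np.array([558.6,94.2])
for nm,uv,zs in(('hub top',(573,328),(228,)),('hub low',(622,322),(213,210)),('collar',(570,210),(213,210,206))):
  for z in zs:
    P=on_plane([f(*uv)],C,z)[0];d=P[:2]-cen;print(nm,z,P.round(1),'r %.1f az %.1f'%(np.hypot(*d),np.degrees(np.arctan2(d[1],d[0]))))
st()
"
```

```text
hub top 228 [585.2 101.3 228. ] r 27.5 az 15.0
hub low 213 [582.5  99.5 213. ] r 24.5 az 12.6
hub low 210 [580.9  98.8 210. ] r 22.7 az 11.6
collar 213 [575.  111.6 213. ] r 24.0 az 46.6
collar 210 [573.3 111.  210. ] r 22.3 az 48.7
collar 206 [571.1 110.2 206. ] r 20.3 az 52.0
t 36.12 [724.9  95.  263.1] yaw 14.4 F [-0.5  0.9 -1.1] M [-0.011 -0.065  0.016] w 67.2 q6 -0.14 tq6 -0.085
```

move_arm(
  deltas=[
    [60,0,0,-0.02,0],
    [60,0,0,-0.04,0],
    [60,0,0,-0.05,0],
    [60,0,0,-0.05,0],
    [60,0,0,-0.05,0],
  ],
)

```text
t: 36.53
ee_pos: [722.9, 95.3, 318.8]
orientation: [1.924, 2.483, 0.001]
ft_force: [-0.7, -0.3, -0.1]
width: 67.3
```

```bash
python3 -c "
from h import *
im=get_image('scene');cv2.imwrite('pics/s40.png',im)
for n in ['bowl','shaker','turner','clamp_grip','foot']: print(n,[(round(d['conf'],2),np.round(d['location'],1)) for d in place_of('scene',n)[:2]])
st()"
```

```text
bowl [(0.65, array([ 7.139e+02,  3.451e+02, -1.000e-01]))]
shaker [(0.75, array([ 699.9, -135.8,   -3.1]))]
turner [(0.83, array([747.4,  88.3,  -2.5]))]
clamp_grip [(0.83, array([670.7,  81.4, 226.8]))]
foot [(0.65, array([559.7,  92.2, 155.4]))]
t 36.83 [723.1  95.2 317.6] yaw 14.4 F [-0.2 -0.  -0.7] M [-0.004 -0.134  0.035] w 66.9 q6 -0.14 tq6 -0.000
```

View pics/s40.png

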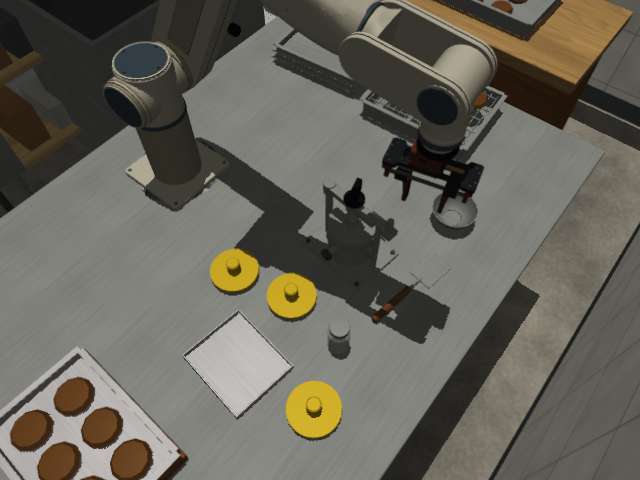

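```bash
python3 -c "
from workcell import *
print(close_job())"
```

```text
the job is handed in; nothing more can be done
None
```

The filter is closed and the job is handed in at about 37 s. The lid is seated on the gasket, the clamp arm is against its stop, and the knob is past its first click and released. `close_job` gave no verdict, so the points below are my own checks.

- **Grasp:** My first grip on the lid closed on air and the lid stayed in its tray. The pictures showed the fingertips ending about 38 mm short of where the tool data put them. I allowed for that offset in every later move.
- **Lid:** It went down at 0.5 mm per row with about 13 N on the gasket, well under the 35 N limit. In the wrist picture afterwards, its flange and boss matched the seated, level position.
- **Clamp arm:** I pushed it until the stop pushed back with 10 N. The camera estimates of the pin put it within about 1.5° of home (0.025 rad), which is within their error.
- **Knob:** I turned it about 2.5 rad in one grip.
  - Torque peaked near 0.37 N m, fell, then rose to about 0.36 N m again roughly 27° later.
  - The white lines are about 32–36° apart (my estimate), so the ratchet has clicked once and is short of a second click.
  - I could not measure the foot's force directly. Its estimated height of 155.4 mm matches the 155.2 mm expected at the set torque.
- **Surroundings:** The bowl, shaker and turner are where they started, to within the cameras' accuracy of a few millimetres. The gripper is open and clear of everything.

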